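Snap the pump's coupling clip shut with pliers

ROBOT

A 6-joint arm with a two-finger parallel gripper is mounted at the origin on the work surface. World frame = base frame: x ahead of the robot, y to its left, z up, the work surface at z = 0. Lengths are in m, angles in rad, forces in N, time in s.
With the tool pointing down it reaches from about 0.275 to 0.725 m from the base axis. Payload 5.6 kg.
Tool frame: the origin (TCP) lies midway between the tips of the shut fingers; the grasp point (between the pads) lies 19 mm behind it; z points along the fingers, y is the line along which they close (so a half turn about z gives the same grasp; the last joint's range is limited). The gripper opens to 85 mm and grips with 20 to 120 N. Pads are 22 mm wide; open, the fingers measure 114 mm over their backs; the gripper's body (76 mm by 85 mm) begins 54 mm behind the grasp point. The pads swing forward as they close: fully open they stand 13 mm farther back than shut.
Start: joints at [1.568, 0.255, 0.108, 0, -1.424, -0.285], TCP at [0.156, 0.527, 0.231] pointing down, gripper open.
Joint ranges: [-2.95, 2.95], [-1.21, 1.97], [-1.09, 1.5], [-2.87, 1.71], [-2.94, -0.07], [-3.05, 3.05]. Speed limits (rad/s): [2.57, 2.57, 3.14, 3.14, 3.14, 3.14].

INTERFACE

Orientations are given as a rotation vector (axis times angle).
In Python, from station import bot gives the robot as it stands.
- The arm moves only by the shell command python3 -m creep 'ROWS' [OPENING] [FORCE]. ROWS is JSON, a list that holds one entry, the list of rows, each a list of 4 numbers: the shift along the tool's x, y, z in m, then the turn about the tool's z in rad. In form: [[[x, y, z, yaw], ...]]. A call has 1 to 10 rows; each row is the pose to reach, as a shift and turn from the pose commanded when the call began, along the tool's axes at that moment; what a row does not reach only later rows make up. A row lasts 1/8 s, in which the tool goes at most 62.5 mm and 10.7 degrees, less where a joint would pass 70% of its speed; a pose out of reach is approached as far as the arm can. A call with a gripper value outside its range is refused whole. OPENING is the closure, from 0 (fully open) to 1 (shut), set as the call begins (- or left out, the last holds). The fingers move at their own pace and stop on an object; FORCE is the grip in N (left out, the last holds). Time passes only in rows, so rows that repeat a pose let the fingers close. It gives the time, the measured TCP pose, the force, the opening and the grip force at its end, in the units of the state.
- bot.read_state(): the state, without advancing time (a new reading comes with each control period).
- bot.snapshot(name): name is "side" or "top" or "wrist"; returns a dict with "img" (384x512x3 uint8, blue, green, red), "range_z" (384x512 float32, m along the optical axis (not along the pixel's ray), 0 where there is no reading), "fovy" (degrees; the focal length in pixels is half the picture's height over the tangent of half this angle, whatever the lens; pixels are square), "cx", "cy" (the principal point, pixels), "R" (3x3) and "t" (3): a world point X has camera coordinates R X + t. Camera axes: x right, y down, z forward; pixel columns grow to the right and rows downward; lengths in m; the calibration is good to about 2 mm. A picture is of the moment at which its call begins.
- bot.close_job(): hands the job in; it is judged then, once.
The state is a dict: "clock": time; "q": joint angles; "qd": joint speeds; "tau": joint torques, N m; "ee_pos": TCP position; "tcp_rot": TCP orientation; "ft_force": force on the tool from outside, world axes, zero at the start; "moment": the same for the moment, N m; "finger_gap": finger opening in m; "grip_force": force on a finger pad.
Only numpy, scipy, OpenCV 4.12 (cv2) and the standard library are available. Lean on these libraries where they do the work, as an engineer would, in place of code of your own. Each camera call takes 0.05 s, during which the arm holds its last target. There are 200 camera calls.

TASK

One of the two snap clips on the booster pump's rubber pipe coupling has sprung open. Take the pliers from the tool block, set their jaws squarely astride that clip's two lugs and squeeze just until the clip clicks shut and stays shut, without crushing it. Then put the pliers back upright in their slot, jaws down, leaving the bowl, the bottle and the carton where they stand.

Things in the scene. Friction and masses are not known exactly. Their poses are not given: they have to be found in the camera images.
- pliers_grip (a point): Sprung pliers, steel with black handles, 140 mm long, 0.21 kg, standing jaws down in the tool block. Point midway between the handles where to grip them from outside, 72 mm past the rivet. z: jaws to handle ends; y: handle to handle (closing direction). Over the outsides here: 62 mm sprung open (68 mm over the handle ends), 28 mm shut. Handles 13 mm wide (x), from 30 to 96 mm past the rivet.
- pliers_jaws (a point): Same pliers and axes: point midway between the jaws, 36 mm before the rivet. Open jaw tips lie 42 mm before the rivet (45 mm when shut), 37 mm apart inside, 54 mm over the outsides; 12 mm deeper the jaws are 31 mm apart. Jaws 14 mm wide (x), 9 mm thick.
- grip_a (a joint): How far each half of the pliers is squeezed about the rivet (rad): 0 sprung open, 0.24 jaws parallel and 16 mm apart; both halves move alike. The spring pushes each handle out at the grip with about 16 N open, 28 N shut: close the gripper only to 56 to 59 mm to carry them open. Push beyond the spring's comes out doubled at the jaws.
- clip_lugs (a point): The open pale nylon snap clip, at the coupling's end away from the motor (its shut twin is 72 mm nearer the motor). Point midway between the two lugs' shut places, 34 mm from the pipe's axis. z: outward along the lugs, leaning 38 degrees from vertical towards the robot; y: along the pipe, away from the motor; x: front lug to rear lug. Band outer radius 25 mm. Jaws come over the lugs along -z.
- rear_lug (a point): Middle of the fixed rear lug, axes as clip_lugs; its outer face lies 2.5 mm further, at +x. Each lug is a plate 5 mm thick (x), 15 mm wide (y), reaching from 24 to 43 mm from the pipe's axis (this point: 34 mm). Beside the lugs, at y = 9 to 14 mm either way, hooked tongues bridge the gap, lower than 32 mm from the axis.
- front_lug (a point): Middle of the hinged strap's front lug, axes as clip_lugs but turned up to 0.15 rad when open; outer face 2.5 mm further, at -x. Distance to rear_lug: 20 mm sprung open, 11 to 12 mm once clicked. The strap springs open again unless it clicks, which takes about 20 N on the lugs near 17 mm; then resistance suddenly drops and it stops hard at 11 mm.
- strap: The clip's hinged strap with the front lug. Origin on its hinge, on the other side of the pipe from the lugs, 27 mm from the pipe's axis; z towards the lug, y along the pipe. Cracks if pressed with more than 80 N.
- pump: Shower booster pump, fixed. Base plate 120 x 455 x 10 mm (y from -325 to +130 mm), white motor (y -170 to -310 mm) with black terminal box 162 mm high, capped brass outlet 187 mm high at y = -143 mm, rubber coupling 42 mm thick (y -95 to +20 mm), white pipe 32 mm thick; pipe axis 85 mm above the counter. Origin on the counter under the open clip; y along the pipe, away from the motor.
- slot_rest (a point): Where pliers_jaws lies when the pliers stand in their slot: 16 mm above the counter, 6 mm above the slot's floor. White tool block, 90 x 90 x 60 mm, fixed; z up. The slot, 24 mm (x) by 66 mm (y), 50 mm deep, is centred here and takes the open jaws with 5 mm to spare each side, handles up, either way round. The narrower slot at x = +38 mm stays empty.
- bowl: Black tint bowl, 110 mm across, 55 mm high, loose; origin under its centre. Bystander.
- developer: White bottle, 66 mm across, 190 mm high, loose; origin under its centre. Bystander.
- carton: Pale carton 165 x 46 x 36 mm lying on the counter, loose; origin under its centre. Bystander.

How it is judged:
On the way, in this order (a step that is already met when the one before it is completed fails the run):
1. the pliers' jaws stand astride the lugs of the still open clip, squarely (within 20 degrees) (distance between pliers_jaws and clip_lugs below 0.016 m and angle between the z axis of pliers_jaws and the z axis of clip_lugs, either way round below 0.35 rad and angle between the y axis of pliers_jaws and the x axis of clip_lugs, either way round below 0.35 rad and distance between front_lug and rear_lug above 0.0175 m), for 0.1 s.
2. the clip has been squeezed shut with the pliers (lug middles under 13.5 mm apart), jaws still on the lugs (distance between front_lug and rear_lug below 0.0135 m and distance between pliers_jaws and clip_lugs below 0.02 m and angle between the z axis of pliers_jaws and the z axis of clip_lugs, either way round below 0.4 rad), for 0.1 s.
At the end, for the whole second after the job is handed in: The clip stays clicked shut by itself (lug middles under 13.5 mm apart) and the pliers stand in their slot, jaws down on its floor, handles up within 14 degrees of upright, released (distance between front_lug and rear_lug below 0.0135 m and distance between pliers_jaws and slot_rest below 0.016 m and z of pliers_jaws in the frame of slot_rest below 0.006 m and angle between pliers_grip's own z axis and vertical below 0.25 rad); the robot touches nothing.
It fails at once if the strap is pressed with more than 80 N (contact force between strap and anything else above 80 N).
It fails at once if the bowl, the bottle or the carton is moved more than 25 mm (distance of any of bowl, developer, carton from where it was at the start of the episode above 0.025 m).
It also fails if it takes over 54 s, if anything falls off the work surface, if the arm or the gripper's body presses on something with over 40 N, if the wrist force passes 120 N, or if a joint passes its speed limit or range.

## Working session

There is one attempt and no reset: what is moved stays moved. The work goes in short steps, Python scripts to look and compute and a shell command to move; the robot and the scene stay as the last step left them, time stands still between calls to the robot, and variables do not carry over. Pictures are saved under pics/ and viewed, at most 10 in all, crops included, and the job is handed in when it is done.

```bash
ls; mkdir -p pics; cat > h.py <<'E'
import numpy as np,cv2
from station import bot
from scipy.spatial.transform import Rotation as Ro
def snap(n,f=None):
    s=bot.snapshot(n)
    if f: cv2.imwrite('pics/'+f,s['img'])
    np.savez('last_%s.npz'%n,**s)
    return s
def load(n): return dict(np.load('last_%s.npz'%n))
def cloud(s):
    H,W=s['range_z'].shape; f=H/2/np.tan(np.radians(float(s['fovy']))/2)
    u,v=np.meshgrid(np.arange(W),np.arange(H)); z=s['range_z']
    P=np.stack([(u-s['cx'])/f*z,(v-s['cy'])/f*z,z],-1)
    X=(P-s['t'])@s['R']; X[z==0]=np.nan
    return X
E
python3 - <<'E'
from h import *
a=snap('top');b=snap('side');c=snap('wrist')
cv2.imwrite('pics/a.png',np.vstack([cv2.resize(np.hstack([a['img'],b['img']]),(800,300)),np.hstack([cv2.resize(c['img'],(400,300)),np.zeros((300,400,3),np.uint8)])]))
for s in(a,b,c): print(s['fovy'],s['cx'],s['cy'],-s['R'].T@s['t'],s['R'][2])
print(bot.read_state())
E
```

```text
pics
44.670593264202004 256.3468915286673 192.63989503861595 [0.47329822 0.03623522 1.21504926] [ 0.05465608 -0.02869909 -0.99809272]
44.62607796098291 256.5541760590632 198.90066075893856 [ 0.15473758 -0.91507009  0.7032391 ] [ 0.35163335  0.78614006 -0.50826942]
58.240090563014846 250.17148946159534 184.01389106302705 [0.23368942 0.50474838 0.37345676] [-0.30688667  0.08820832 -0.94764965]
{'clock': 0.15, 'q': array([ 1.56759720e+00,  2.55603788e-01,  1.07329092e-01, -3.14900412e-04,
       -1.42393151e+00, -2.84598542e-01]), 'qd': array([ 0.00068239, -0.00174844,  0.00358119,  0.00250697, -0.00106452,
       -0.00210092]), 'tau': array([-2.93707099e-04, -3.86941230e+01,  2.38081223e+01,  5.36656067e+00,
       -4.54311376e-03,  1.91324290e-08]), 'ee_pos': array([0.15597405, 0.5270366 , 0.23062419]), 'tcp_rot': array([ 3.10768728e+00, -4.50378471e-01, -1.73783471e-04]), 'ft_force': array([ 0.042175  , -0.18687204, -0.51441855]), 'moment': array([-0.06167561,  0.05302996,  0.03557207]), 'grip_force': 0.0, 'finger_gap': 0.08548589243606583}
```

View pics/a.png

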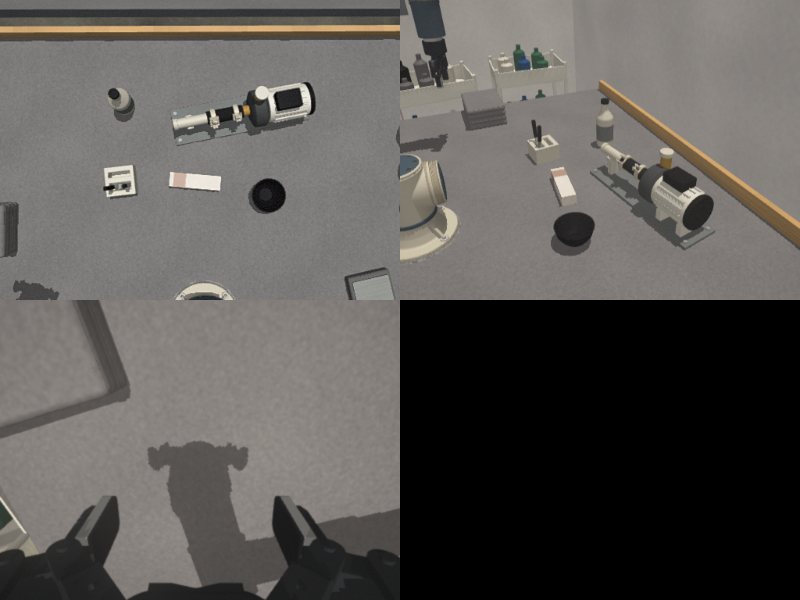

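The picture (top left, top right side view) shows the tool block at (120,180) with the pliers on its left, carton at (195,182), bowl at (268,195), pump running from (175,125) to (310,98) with clips at about (212,115) and (240,112), bottle at (120,100). Now I'll measure.

```bash
python3 - <<'E'
from h import *
a=load('top');b=load('side')
A=cloud(a);B=cloud(b)
# block: top surface z~.06 near px
def reg(X,im,c): 
    z=X[...,2]; m=(np.abs(X[...,0]-c[0])<c[2])&(np.abs(X[...,1]-c[1])<c[2]); return m
for u,v,n in [(153,232,'block'),(250,232,'carton'),(343,249,'bowl'),(153,128,'bottle'),(271,147,'clip'),(308,140,'clip2'),(230,155,'pipe end'),(340,118,'brass')]:
    print(n,A[v,u].round(3))
z=A[...,2];im=a['img'].astype(int)
m=(z>.05)&(z<.066)&(im.min(-1)>130)
m[:, :120]=0; m[:,190:]=0; m[:200]=0;m[270:]=0
r=cv2.minAreaRect(A[m][:,:2].astype(np.float32)*1000);print('block',r,m.sum(),np.median(z[m]))
m=(z>.07)&(z<.2);m[:, :110]=0; m[:,190:]=0; m[:200]=0;m[270:]=0
p=A[m];print('pliers top',len(p),p.min(0),p.max(0)); 
mm=(B[...,2]>.075)&(B[...,2]<.16)&(np.hypot(B[...,0]-A[232,153,0],B[...,1]-A[232,153,1])<.09)
p=B[mm];print('side',len(p)); 
for zz in np.arange(.08,.16,.01):
    q=p[np.abs(p[:,2]-zz)<.005]; 
    if len(q):
        h,_=np.histogram(q[:,1],bins=3); print(zz.round(3),len(q),q.min(0).round(3),q.max(0).round(3))
cv2.imwrite('pics/b.png',np.hstack([cv2.resize(a['img'][110:260,120:320],(400,300),interpolation=2),cv2.resize(b['img'][140:290,140:340],(400,300),interpolation=2)]))
E
python3 -m creep --help 2>&1 | head -20
```

```text
block [0.443 0.257 0.062]
carton [0.439 0.02  0.036]
bowl [ 0.39  -0.221  0.005]
bottle [0.684 0.241 0.142]
clip [ 0.642 -0.032  0.11 ]
clip2 [ 0.659 -0.121  0.108]
pipe end [0.625 0.066 0.1  ]
brass [ 0.694 -0.183  0.188]
block ((445.7512512207031, 257.9848937988281), (89.94951629638672, 90.60430908203125), 5.55220365524292) 846 0.05933383082196656
pliers top 132 [0.42026814 0.22393354 0.07001236] [0.43818348 0.29015666 0.14616121]
side 222
0.08 21 [0.42  0.232 0.075] [0.433 0.277 0.085]
0.09 33 [0.417 0.229 0.086] [0.433 0.28  0.094]
0.1 32 [0.419 0.228 0.095] [0.434 0.282 0.105]
0.11 34 [0.419 0.226 0.106] [0.435 0.284 0.115]
0.12 30 [0.418 0.227 0.115] [0.436 0.286 0.125]
0.13 29 [0.419 0.223 0.125] [0.436 0.286 0.135]
0.14 42 [0.418 0.221 0.135] [0.437 0.286 0.145]
0.15 1 [0.424 0.282 0.145] [0.424 0.282 0.145]
invalid input: not JSON, or not a number
```

View pics/b.png

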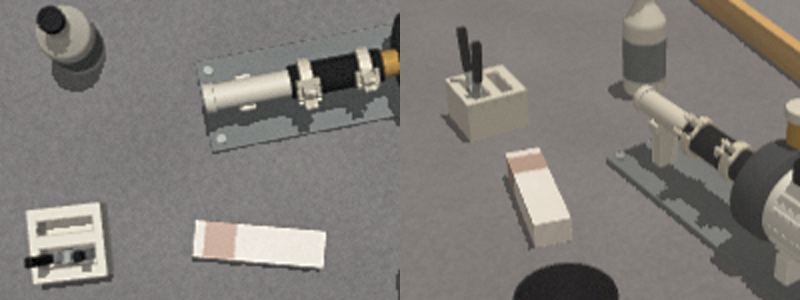

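```bash
python3 -m creep '[[[0.1,0.05,-0.17,0.15],[0.454,0.322,-0.17,1.11],[0.454,0.322,-0.17,1.11],[0.454,0.322,-0.17,1.11],[0.454,0.322,-0.17,1.11],[0.454,0.322,-0.17,1.11],[0.454,0.322,-0.17,1.11],[0.454,0.322,-0.17,1.11],[0.454,0.322,-0.17,1.11],[0.454,0.322,-0.17,1.11]]]'
python3 - <<'E'
from h import *
s=bot.read_state();print(s['q'].round(3),Ro.from_rotvec(s['tcp_rot']).as_matrix().round(3),s['clock'])
A=cloud(load('top'));z=A[...,2];im=load('top')['img'].astype(int)
# white pipe ridge: points near z .095-.103
m=(A[...,1]>-.12)&(A[...,1]<.07)&(A[...,0]>.55)&(A[...,0]<.72)&(z>.06)
p=A[m]
for y in np.arange(-.13,.08,.01):
    q=p[np.abs(p[:,1]-y)<.005]
    if len(q): print(round(y,3),len(q),q[:,0].min().round(4),q[:,0].max().round(4),q[:,2].max().round(4),q[q[:,2].argmax(),0].round(3))
E
```

```text
clock: 1.4
ee_pos: [0.5012, 0.0874, 0.4014]
tcp_rot: [2.402, -2.024, 0.0]
ft_force: [-0.0, 0.5, -1.3]
finger_gap: 0.0854
grip_force: 0.0
[ 0.481  0.189  0.451  0.    -1.833 -0.31 ] [[ 0.17  -0.985 -0.   ]
 [-0.985 -0.17  -0.   ]
 [ 0.     0.    -1.   ]] 1.4
-0.12 41 0.6236 0.6768 0.1244 0.635
-0.11 89 0.6217 0.679 0.1271 0.634
-0.1 97 0.6255 0.6759 0.1239 0.632
-0.09 71 0.6294 0.6715 0.1086 0.647
-0.08 71 0.6277 0.6691 0.1092 0.649
-0.07 70 0.626 0.6677 0.1072 0.65
-0.06 69 0.6237 0.6656 0.1111 0.642
-0.05 89 0.6041 0.6623 0.1242 0.621
-0.04 102 0.6018 0.6642 0.1286 0.62
-0.03 101 0.61 0.6644 0.128 0.618
-0.02 66 0.6185 0.6574 0.1172 0.632
-0.01 55 0.6193 0.655 0.1039 0.639
-0.0 53 0.6168 0.6482 0.1043 0.627
0.01 54 0.6165 0.6486 0.1041 0.632
0.02 53 0.6142 0.6465 0.1043 0.632
0.03 80 0.6059 0.6482 0.1025 0.63
0.04 77 0.6045 0.6486 0.1057 0.622
0.05 57 0.6079 0.6465 0.1053 0.629
0.06 53 0.6073 0.6395 0.1037 0.623
0.07 28 0.6059 0.6369 0.1025 0.616
```

```bash
python3 -m creep '[[[0.153,-0.22,0,0],[0.153,-0.22,0,0],[0.153,-0.22,0,0],[0.153,-0.22,0,0],[0.153,-0.22,0,0],[0.153,-0.28,0,0],[0.153,-0.34,0,0],[0.153,-0.34,0,0],[0.153,-0.34,0,0]]]'
python3 - <<'E'
from h import *
s=bot.read_state();print(s['q'].round(3),Ro.from_rotvec(s['tcp_rot']).as_matrix().round(3),s['clock'])
E
```

```text
clock: 2.52
ee_pos: [0.7714, -0.0027, 0.3392]
tcp_rot: [-2.381, 2.0, -0.062]
ft_force: [-0.1, -0.7, 0.4]
finger_gap: 0.0856
grip_force: 0.0
[ 0.204  0.899  1.499  0.014 -2.122 -0.023] [[ 0.172 -0.984  0.051]
 [-0.985 -0.173 -0.001]
 [ 0.01  -0.05  -0.999]] 2.525
```

```bash
python3 -m creep '[[[0,-0.1,-0.06,0],[0,-0.16,-0.06,0],[0,-0.2,-0.06,0],[0,-0.2,-0.06,0]]]'
python3 - <<'E'
from h import *
s=bot.read_state();print(s['q'].round(3),Ro.from_rotvec(s['tcp_rot']).as_matrix().round(3),s['clock'])
E
```

```text
clock: 3.02
ee_pos: [0.8068, 0.0215, 0.3157]
tcp_rot: [-2.355, 1.978, -0.12]
ft_force: [-0.8, -0.5, -0.3]
finger_gap: 0.0852
grip_force: 0.0
[ 0.23   0.934  1.498  0.027 -2.037 -0.043] [[ 0.172 -0.98   0.101]
 [-0.985 -0.173 -0.001]
 [ 0.019 -0.099 -0.995]] 3.025
```

```bash
python3 -m creep '[[[0,0.06,-0.03,0],[0,0.06,-0.03,0],[0,0.06,-0.03,0]]]'
python3 - <<'E'
from h import *
s=bot.read_state();print(s['q'].round(3),Ro.from_rotvec(s['tcp_rot']).as_matrix().round(3),s['clock'])
E
```

```text
clock: 3.4
ee_pos: [0.7413, 0.0095, 0.3424]
tcp_rot: [-2.354, 1.98, -0.122]
ft_force: [0.1, 0.2, 0.7]
finger_gap: 0.0853
grip_force: 0.0
[ 0.235  0.64   0.978  0.027 -1.811 -0.055] [[ 0.171 -0.98   0.101]
 [-0.985 -0.172 -0.002]
 [ 0.02  -0.099 -0.995]] 3.4
```

```bash
python3 -m creep '[[[0,0.42,-0.04,0],[0,0.42,-0.04,0],[0,0.42,-0.04,0],[0,0.42,-0.04,0],[0,0.42,-0.04,0],[0,0.42,-0.04,0],[0,0.42,-0.04,0]]]'
python3 - <<'E'
from h import *
s=bot.read_state();print(s['q'].round(3),Ro.from_rotvec(s['tcp_rot']).as_matrix().round(3),s['clock'])
E
python3 -m creep '[[[0,0.1,-0.01,0],[0,0.16,-0.015,0],[0,0.22,-0.02,0],[0,0.28,-0.03,0]]]'
python3 - <<'E'
from h import *
s=bot.read_state();print(s['q'].round(3),Ro.from_rotvec(s['tcp_rot']).as_matrix().round(3),s['clock'])
E
```

```text
clock: 4.28
ee_pos: [0.3277, -0.0619, 0.3396]
tcp_rot: [-2.352, 1.977, -0.124]
ft_force: [0.1, -0.2, 1.5]
finger_gap: 0.0853
grip_force: 0.0
[ 0.338 -0.281 -0.166  0.035 -1.587 -0.163] [[ 0.171 -0.98   0.104]
 [-0.985 -0.172 -0.001]
 [ 0.019 -0.103 -0.995]] 4.275
clock: 4.78
ee_pos: [0.147, -0.1068, 0.3334]
tcp_rot: [-2.39, 1.902, -0.111]
ft_force: [0.9, -1.8, -0.6]
finger_gap: 0.0854
grip_force: 0.0
[ 0.573 -0.718 -0.343  0.043 -1.841 -0.332] [[ 0.224 -0.968  0.11 ]
 [-0.975 -0.223  0.021]
 [ 0.004 -0.112 -0.994]] 4.775
```

```bash
cat > kin.py <<'E'
import numpy as np
from scipy.optimize import least_squares
from scipy.spatial.transform import Rotation as Ro
LO=np.array([-2.95,-1.21,-1.09,-2.87,-2.94,-3.05]);HI=np.array([2.95,1.97,1.5,1.71,-.07,3.05])
def ry(a):return Ro.from_euler('y',a).as_matrix()
def rx(a):return Ro.from_euler('x',a).as_matrix()
def rz(a):return Ro.from_euler('z',a).as_matrix()
def fk(q,k):
    sx,sz,L2,e,L3,Lh,d,d2,c6,hx=k
    R1=rz(q[0]);p=R1@[sx,d,sz];R=R1@ry(q[1]);p=p+R@[0,0,L2]
    R=R@ry(-q[2]);p=p+R@[0,0,e];R=R@rx(q[3]);p=p+R@[L3,d2,0]
    R=R@ry(-q[4]);p=p+R@[0,0,hx];R=R@rx(q[5]+c6);p=p+R@[Lh,0,0]
    # columns tool: z=hand x
    return p,np.stack([R[:,1],R[:,2],R[:,0]],1)
D=[([1.568,.255,.108,0,-1.424,-.285],[.156,.527,.231],[3.10768728,-.450378,-.0001738]),
([.481,.189,.451,0,-1.833,-.310],[.5012,.0874,.4014],[2.402,-2.024,0]),
([.204,.899,1.499,.014,-2.122,-.023],[.7714,-.0027,.3392],[-2.381,2.0,-.062]),
([.230,.934,1.498,.027,-2.037,-.043],[.8068,.0215,.3157],[-2.355,1.978,-.12]),
([.235,.640,.978,.027,-1.811,-.055],[.7413,.0095,.3424],[-2.354,1.98,-.122]),
([.338,-.281,-.166,.035,-1.587,-.163],[.3277,-.0619,.3396],[-2.352,1.977,-.124]),
([.573,-.718,-.343,.043,-1.841,-.332],[.147,-.1068,.3334],[-2.39,1.902,-.111])]
def res(k):
    o=[]
    for q,p,r in D:
        a,R=fk(np.array(q),k);o+=list(a-p)+list(.2*(Ro.from_rotvec(r).as_matrix().T@R-np.eye(3)).ravel())
    return np.array(o)
if __name__=='__main__':
    best=None
    for c in (0,1.57,3.14,-1.57):
        s=least_squares(res,[0,.3,.4,0,.4,.25,-.15,0,c,0])
        if best is None or s.cost<best.cost:best=s
    print(best.cost,best.x.round(4),np.abs(best.fun).max());np.save('k.npy',best.x)
    print(best.fun.reshape(-1,12)[:, :3].round(4))
E
python3 kin.py
```

```text
0.018072317533323612 [ 0.0825  0.0692  0.5166 -0.0153  0.3996  0.2634 -0.5053  0.339   3.4984
 -0.0775] 0.06502237373410717
[[ 0.0117  0.0009  0.001 ]
 [ 0.0118 -0.0072  0.0005]
 [ 0.0041 -0.004   0.0015]
 [-0.0034  0.0013 -0.0006]
 [-0.0052  0.0023 -0.0018]
 [-0.0063  0.0082 -0.0013]
 [-0.0074  0.0106  0.0006]]
```

```bash
sed -i 's/rx(q\[5\]+c6)/rx(-q[5]+c6)/; s/rx(q\[3\])/rx(S4*q[3])/; s/^LO=/S4=1\nLO=/' kin.py; python3 kin.py; sed -i 's/^S4=1/S4=-1/' kin.py; python3 kin.py
```

```text
0.0010717616188065343 [ 0.0825  0.0692  0.5166 -0.0153  0.3996  0.2634 -0.5053  0.339   3.1527
 -0.0775] 0.01570208007763396
[[ 0.0117  0.0009  0.001 ]
 [ 0.0118 -0.0072  0.0005]
 [ 0.0041 -0.004   0.0015]
 [-0.0034  0.0013 -0.0006]
 [-0.0052  0.0023 -0.0018]
 [-0.0063  0.0082 -0.0013]
 [-0.0074  0.0106  0.0006]]
3.534655781381332e-07 [-1.7000e-03  1.4830e-01  5.2080e-01 -6.0000e-04  4.0180e-01  3.6180e-01
 -7.3000e-03 -1.4710e-01 -3.1414e+00  5.0000e-04] 0.0004916212308527217
[[-0.0001  0.     -0.    ]
 [ 0.      0.      0.0001]
 [-0.0001  0.0002 -0.0001]
 [ 0.0001 -0.0001 -0.0001]
 [ 0.     -0.0005  0.0001]
 [-0.      0.0001 -0.0001]
 [-0.0001  0.0002  0.0001]]
```

```bash
cat > sim.py <<'E'
from kin import *
K=np.load('k.npy')
W=.3
def step(q,pT,RT):
    p,R=fk(q,K)
    d=pT-p;n=np.linalg.norm(d);d*=min(1,.0625/max(n,1e-9))
    r=Ro.from_matrix(RT@R.T).as_rotvec();m=np.linalg.norm(r);r*=min(1,.187/max(m,1e-9))
    pt=p+d;Rt=Ro.from_rotvec(r).as_matrix()@R
    f=lambda x:np.r_[fk(x,K)[0]-pt,W*Ro.from_matrix(fk(x,K)[1]@Rt.T).as_rotvec(),1e-3*(x-q)]
    v=np.array([2.57,2.57,3.14,3.14,3.14,3.14])*.7/8
    lo=np.maximum(LO,q-v);hi=np.minimum(HI,q+v)
    return least_squares(f,np.clip(q,lo+1e-6,hi-1e-6),bounds=(lo,hi)).x
def run(q,rows):
    q=np.array(q,float);p,R=fk(q,K)
    for x,y,z,a in rows: q=step(q,p+R@[x,y,z],R@rz(a))
    return q
def show(q):
    p,R=fk(q,K);z=R[:,2]
    return 'q',np.round(q,3),'p',p.round(3),'tilt',round(np.degrees(np.arccos(-z[2])),1),'az',round(np.degrees(np.arctan2(z[1],z[0])),0),'ty',R[:,1].round(2)
E
python3 - <<'E'
import sim
from sim import *
for w in (.05,.15,.3,.6,1,2):
    sim.W=w
    print(w,*show(run(D[2][0],[[0,-.1,-.06,0],[0,-.16,-.06,0],[0,-.2,-.06,0],[0,-.2,-.06,0]])))
    print(w,*show(run(D[5][0],[[0,.1,-.01,0],[0,.16,-.015,0],[0,.22,-.02,0],[0,.28,-.03,0]])))
print(show(np.array(D[3][0])),show(np.array(D[6][0])))
E
```

```text
0.05 q [ 0.245  0.919  1.5    0.138 -1.543 -0.031] p [0.964 0.032 0.408] tilt 35.7 az 0.0 ty [-0.8  -0.17 -0.58]
0.05 q [ 0.512 -0.788 -0.288 -0.067 -1.979 -0.364] p [ 0.082 -0.105  0.339] tilt 6.3 az 63.0 ty [-0.98 -0.17 -0.07]
0.15 q [ 0.244  0.916  1.5    0.125 -1.609 -0.03 ] p [0.944 0.031 0.395] tilt 32.0 az 0.0 ty [-0.84 -0.17 -0.52]
0.15 q [ 0.513 -0.787 -0.294 -0.049 -1.972 -0.357] p [ 0.086 -0.11   0.339] tilt 5.8 az 56.0 ty [-0.98 -0.17 -0.07]
0.3 q [ 0.236  0.919  1.5    0.063 -1.902 -0.035] p [0.851 0.024 0.342] tilt 14.7 az -0.0 ty [-0.95 -0.17 -0.25]
0.3 q [ 0.513 -0.784 -0.306 -0.014 -1.958 -0.344] p [ 0.093 -0.12   0.339] tilt 5.3 az 38.0 ty [-0.98 -0.17 -0.08]
0.6 q [ 0.231  0.931  1.5    0.028 -2.038 -0.043] p [0.806 0.022 0.319] tilt 6.0 az -1.0 ty [-0.98 -0.17 -0.1 ]
0.6 q [ 0.513 -0.78  -0.321  0.026 -1.939 -0.329] p [ 0.101 -0.13   0.339] tilt 5.4 az 14.0 ty [-0.98 -0.17 -0.09]
1 q [ 0.229  0.934  1.5    0.02  -2.069 -0.046] p [0.796 0.021 0.314] tilt 4.0 az -1.0 ty [-0.98 -0.17 -0.07]
1 q [ 0.513 -0.779 -0.328  0.043 -1.931 -0.323] p [ 0.105 -0.135  0.339] tilt 5.7 az 5.0 ty [-0.98 -0.17 -0.1 ]
2 q [ 0.229  0.936  1.5    0.016 -2.082 -0.047] p [0.792 0.021 0.312] tilt 3.2 az -2.0 ty [-0.98 -0.17 -0.05]
2 q [ 0.513 -0.778 -0.331  0.052 -1.926 -0.32 ] p [ 0.106 -0.137  0.339] tilt 5.9 az 1.0 ty [-0.98 -0.17 -0.1 ]
('q', array([ 0.23 ,  0.934,  1.498,  0.027, -2.037, -0.043]), 'p', array([0.807, 0.021, 0.316]), 'tilt', np.float64(5.8), 'az', np.float64(-1.0), 'ty', array([-0.98, -0.17, -0.1 ])) ('q', array([ 0.573, -0.718, -0.343,  0.043, -1.841, -0.332]), 'p', array([ 0.147, -0.107,  0.334]), 'tilt', np.float64(6.4), 'az', np.float64(11.0), 'ty', array([-0.97, -0.22, -0.11]))
```

```bash
sed -i 's/^W=.3/W=.6/' sim.py; cat > plan.py <<'E'
from sim import *
rng=np.random.default_rng(0)
def Rt(tilt,az,yaw_az): # tool z tilted outward toward az; tool y such that horizontally along -az (rotated)
    Rd=rz(0)@np.array([[np.sin(0),-1,0],[-1,0,0],[0,0,-1.]]) # x=-Y,y=-X,z=-Z
    Rd=rz(yaw_az)@Rd
    ax=np.array([-np.sin(az),np.cos(az),0])
    return Ro.from_rotvec(-tilt*ax).as_matrix()@Rd
def ik(p,R,q0):
    f=lambda x:np.r_[fk(x,K)[0]-p,Ro.from_matrix(fk(x,K)[1]@R.T).as_rotvec()]
    s=least_squares(f,np.clip(q0,LO+1e-3,HI-1e-3),bounds=(LO,HI));return s.x if s.cost<1e-7 else None
def tz(q):return fk(q,K)[1][:,2]
E
timeout 400 python3 - <<'E'
from plan import *
az=np.radians(10)
want=lambda t:np.array([np.sin(t)*np.cos(az),np.sin(t)*np.sin(az),-np.cos(t)])
for T0 in (0,.5):
    R=Rt(T0,az,az);out=[]
    for i in range(160):
        r=rng.uniform(.2,.9);th=rng.uniform(-.5,.9);z=rng.uniform(.25,.75)
        p=np.array([r*np.cos(th),r*np.sin(th),z]);q=ik(p,R,np.array([th+.2,.2,.4,0,-1.6,0]))
        if q is None: continue
        u=rng.normal(size=3);u/=np.linalg.norm(u)
        if u[2]<-.5:continue
        pos=R.T@(u*.8)
        q1=run(q,[[*pos,0]]*8)
        z=tz(q1);c=(z@[np.cos(az),np.sin(az),0],z@[-np.sin(az),np.cos(az),0])
        out.append(((1 if T0==0 else -1)*(np.arctan2(c[0],-z[2])-T0)-abs(np.arcsin(c[1]))*.7,p.round(2),u.round(2),np.degrees([np.arctan2(c[0],-z[2]),np.arcsin(c[1])]).round(1),fk(q1,K)[0].round(2),q1.round(2)))
    out.sort(key=lambda o:-o[0])
    print(T0,len(out))
    for o in out[:7]:print(*o)
E
```

```text
0 56
0.051051737976967125 [0.68 0.03 0.32] [0.79 0.31 0.52] [ 3.  -0.1] [0.76 0.13 0.34] [ 0.37  0.89  1.5   0.01 -2.13 -0.19]
0.04294629588827151 [ 0.69 -0.12  0.32] [0.94 0.11 0.32] [ 3.  -0.8] [ 0.81 -0.05  0.28] [ 0.13  0.98  1.5   0.01 -2.04  0.05]
0.041805847272184456 [0.44 0.12 0.55] [0.91 0.25 0.32] [2.5 0.2] [0.64 0.18 0.46] [ 0.51  0.73  1.5   0.02 -2.3  -0.33]
0.039360455722513746 [0.43 0.13 0.41] [0.85 0.49 0.17] [2.7 0.6] [0.69 0.3  0.36] [ 0.63  0.87  1.5   0.01 -2.16 -0.45]
0.03801022668982205 [ 0.37 -0.03  0.46] [0.77 0.31 0.55] [ 2.3 -0.1] [0.58 0.09 0.52] [ 0.43  0.62  1.5   0.02 -2.42 -0.24]
0.038004315487343523 [0.47 0.46 0.28] [ 0.97  0.11 -0.21] [2.8 0.9] [0.78 0.43 0.11] [ 0.68  1.18  1.5   0.01 -1.84 -0.5 ]
0.03597787372237232 [ 0.59 -0.06  0.46] [ 0.79 -0.01  0.62] [ 2.6 -0.7] [ 0.67 -0.04  0.46] [ 0.18  0.73  1.5   0.02 -2.29  0.01]
0.5 79
0.036471470224769355 [0.5  0.12 0.31] [-0.85 -0.22  0.48] [26.4 -0.3] [0.29 0.04 0.54] [ 1.81 -0.61 -0.    0.55 -2.14 -1.32]
0.014775008218227937 [0.43 0.03 0.68] [-0.87  0.07 -0.49] [26.9 -1.3] [0.26 0.11 0.48] [ 2.28 -0.66 -0.2   0.5  -2.24 -1.84]
0.011778806975206581 [0.75 0.26 0.32] [-0.92 -0.31  0.23] [27.8  0.2] [0.31 0.11 0.44] [ 1.5  -0.57 -0.3   0.47 -1.7  -1.23]
0.01098226948677912 [0.45 0.05 0.39] [-0.64 -0.77 -0.04] [27.6 -0.6] [ 0.19 -0.26  0.37] [-0.95 -0.31 -0.04 -0.43 -1.61  1.06]
0.008744073460809288 [0.62 0.16 0.29] [-0.67 -0.3   0.69] [28.   0.2] [0.3  0.01 0.63] [ 1.39 -0.46  0.31  0.53 -2.09 -0.89]
0.006694206069997475 [ 0.37 -0.2   0.51] [-0.93  0.08 -0.37] [28.   0.3] [-0.03 -0.15  0.33] [-1.86 -0.34 -0.15 -0.47 -1.95  1.9 ]
0.0024619400046450995 [0.39 0.03 0.5 ] [-0.99  0.12  0.12] [27.6 -1.3] [0.22 0.15 0.57] [ 2.52 -0.51  0.09  0.53 -2.47 -1.98]
```

```bash
timeout 500 python3 - <<'E'
from plan import *
def seq(q,R0dir,el,azp,n,rows):
    L=[]
    for i in range(n):
        R=fk(q,K)[1];u=np.array([np.cos(el)*np.cos(azp),np.cos(el)*np.sin(azp),np.sin(el)])*.3
        q=run(q,[[*(R.T@u),0]]*rows);L.append(show(q)[5])
    return q,L
for T0,az0,th,name in ((0,10,0.05,'front'),(-25,10+180,np.radians(-176),'back')):
    a=np.radians(az0)
    R=Rt(np.radians(T0),a,np.radians(10))
    h=np.radians(20) if name=='front' else np.radians(-160)
    for r,z in ((.70,.34),(.62,.45)):
        p=rz(h)@[r,-.147,z-0.0]
        for j6 in (0,3,-3):
            q=ik(p,R,np.array([h,.7,1.3,0.,-2.,j6]))
            if q is not None:break
        if q is None: print(name,'no ik',r,z);continue
        for el in (.2,.6):
            for rows in (1,2):
                q1,L=seq(q,R,el,h-np.radians(10),8,rows)
                print(name,r,z,el,rows,q.round(2),L,*show(q1)[1:])
E
```

```text
front 0.7 0.34 0.2 1 [ 0.36  0.68  1.05  0.   -1.95 -0.18] [np.float64(1.3), np.float64(3.3), np.float64(5.5), np.float64(7.9), np.float64(10.3), np.float64(12.7), np.float64(15.1), np.float64(17.6)] [ 0.35   1.032  1.5    0.068 -1.738 -0.154] p [0.913 0.144 0.261] tilt 17.6 az 7.0 ty [-0.94 -0.17 -0.3 ]
front 0.7 0.34 0.2 2 [ 0.36  0.68  1.05  0.   -1.95 -0.18] [np.float64(2.3), np.float64(5.1), np.float64(8.1), np.float64(11.2), np.float64(14.4), np.float64(17.6), np.float64(20.9), np.float64(24.2)] [ 0.347  1.144  1.5    0.085 -1.513 -0.159] p [0.994 0.163 0.185] tilt 24.2 az 8.0 ty [-0.9  -0.16 -0.41]
front 0.7 0.34 0.6 1 [ 0.36  0.68  1.05  0.   -1.95 -0.18] [np.float64(1.5), np.float64(3.6), np.float64(6.1), np.float64(8.5), np.float64(11.0), np.float64(13.5), np.float64(16.1), np.float64(18.6)] [ 0.373  0.861  1.5    0.083 -1.893 -0.159] p [0.831 0.13  0.394] tilt 18.6 az 7.0 ty [-0.93 -0.17 -0.32]
front 0.7 0.34 0.6 2 [ 0.36  0.68  1.05  0.   -1.95 -0.18] [np.float64(2.4), np.float64(5.3), np.float64(8.3), np.float64(11.4), np.float64(14.5), np.float64(17.7), np.float64(20.9)
[... 695 characters left out ...]
24 ] tilt 23.0 az 7.0 ty [-0.91 -0.16 -0.39]
front 0.62 0.45 0.6 1 [ 0.36  0.59  1.21  0.   -2.19 -0.19] [np.float64(1.7), np.float64(3.9), np.float64(6.1), np.float64(8.4), np.float64(10.8), np.float64(13.2), np.float64(15.6), np.float64(18.1)] [ 0.38   0.764  1.5    0.093 -2.001 -0.154] p [0.771 0.11  0.46 ] tilt 18.1 az 6.0 ty [-0.94 -0.17 -0.31]
front 0.62 0.45 0.6 2 [ 0.36  0.59  1.21  0.   -2.19 -0.19] [np.float64(2.5), np.float64(5.1), np.float64(7.9), np.float64(10.8), np.float64(13.7), np.float64(16.8), np.float64(19.9), np.float64(23.1)] [ 0.382  0.815  1.5    0.108 -1.863 -0.155] p [0.829 0.127 0.439] tilt 23.1 az 7.0 ty [-0.91 -0.16 -0.39]
back no ik 0.7 0.34
back no ik 0.62 0.45
```

```bash
timeout 500 python3 - <<'E'
from plan import *
qc=np.array(D[6][0]);p0,R0=fk(qc,K)
# arcs from current state: headings
def rows(p0,R0,hs,rs,zs,h0):
    out=[]
    for h,r,z in zip(hs,rs,zs):
        p=rz(np.radians(h))@[r,-.147,z]
        out.append([*(R0.T@(p-p0)).round(2),round(-np.radians(h-h0),2)])
    return out
q=qc
for hs,rs in (([25,16,6,-4,-14,-24,-34,-44,-54,-64],[.2,.26]+[.3]*8),([-74,-84,-94,-104,-114,-124,-134,-144,-154,-160],[.3]*4+[.33,.37,.41,.45,.5,.56])):
    p,R=fk(q,K);rw=rows(p,R,hs,rs,[.36,.38]+[.4]*8,33 if q is qc else -64);print(rw);q=run(q,rw);print(*show(q))
# pushes single
for a in range(4):
    R=fk(q,K)[1];u=rz(np.radians(-170))@[np.cos(.5)*.2,0,np.sin(.5)*.2];print((R.T@u).round(2));q=run(q,[[*(R.T@u),0]]*(3 if a==0 else 1));print(*show(q))
# back with 30 deg
R=Rt(np.radians(30),np.radians(10),np.radians(-170));h=np.radians(-160)
for r in (.5,.55,.6,.65):
    q=ik(rz(h)@[r,-.147,.42],R,np.array([h,.7,1.3,0.,-2.2,0]));print(r,None if q is None else q.round(2))
    if q is None: continue
    for az in (-160,-170,180):
        x=q.copy();L=[]
        for i in range(14):
            R_=fk(x,K)[1];u=rz(np.radians(az))@[np.cos(.5)*.2,0,np.sin(.5)*.2];x=run(x,[[*(R_.T@u),0]]);L.append(float(show(x)[5]))
        print(az,L,*show(x)[1:])
E
```

```text
[[np.float64(-0.03), np.float64(-0.11), np.float64(-0.01), np.float64(0.14)], [np.float64(-0.0), np.float64(-0.15), np.float64(-0.03), np.float64(0.3)], [np.float64(0.05), np.float64(-0.17), np.float64(-0.05), np.float64(0.47)], [np.float64(0.09), np.float64(-0.13), np.float64(-0.05), np.float64(0.65)], [np.float64(0.13), np.float64(-0.09), np.float64(-0.06), np.float64(0.82)], [np.float64(0.16), np.float64(-0.04), np.float64(-0.06), np.float64(0.99)], [np.float64(0.18), np.float64(0.01), np.float64(-0.07), np.float64(1.17)], [np.float64(0.19), np.float64(0.07), np.float64(-0.07), np.float64(1.34)], [np.float64(0.2), np.float64(0.13), np.float64(-0.08), np.float64(1.52)], [np.float64(0.19), np.float64(0.19), np.float64(-0.09), np.float64(1.69)]]
q [-1.24  -0.149  0.142 -0.116 -1.845 -0.255] p [-0.004 -0.336  0.402] tilt 6.4 az 11.0 ty [-0.11  0.99  0.01]
[[np.float64(0.06), np.float64(0.01), np.float64(0.04), np.float64(0.17)], [np.float64(0.11), np.float64(0.03), np.float64(0.01), np.float64(0.35)], [np.float64(0.16), np.float64(0.06), np.float64(-0.01), np.float64(0.52)], [np.float
[... 1099 characters left out ...]
0.422] tilt 1.7 az 174.0 ty [ 1.   -0.   -0.03]
0.5 [-2.83  0.67  1.18 -0.13 -2.6  -0.23]
-160 [29.1, 27.8, 26.5, 25.0, 23.5, 21.9, 20.2, 18.4, 16.6, 14.7, 12.8, 10.7, 8.7, 6.5] [-2.668  0.856  1.5   -0.025 -2.327 -0.307] p [-0.668 -0.176  0.368] tilt 6.5 az 18.0 ty [0.98 0.18 0.11]
-170 [29.1, 27.8, 26.4, 24.9, 23.4, 21.8, 20.1, 18.4, 16.6, 14.8, 12.9, 11.0, 9.2, 7.4] [-2.773  0.873  1.5    0.061 -2.318 -0.136] p [-0.691 -0.084  0.367] tilt 7.4 az 42.0 ty [0.98 0.19 0.11]
180 [29.1, 27.8, 26.5, 25.0, 23.5, 22.0, 20.4, 18.8, 17.1, 15.4, 13.8, 12.2, 10.7, 9.5] [-2.879  0.886  1.5    0.145 -2.306  0.033] p [-0.7    0.01   0.369] tilt 9.5 az 55.0 ty [0.97 0.2  0.12]
0.55 None
0.6 None
0.65 None
```

```bash
cat > st.py <<'E'
from h import *
from sim import show
s=bot.read_state();print(*show(s['q']),'clk',s['clock'],'gap',round(s['finger_gap'],4),'F',s['ft_force'].round(1),'g',s['grip_force'])
E
python3 -m creep '[[[-0.03,-0.11,-0.01,0.14],[0,-0.15,-0.03,0.3],[0.05,-0.17,-0.05,0.47],[0.09,-0.13,-0.05,0.65],[0.13,-0.09,-0.06,0.82],[0.16,-0.04,-0.06,0.99],[0.18,0.01,-0.07,1.17],[0.19,0.07,-0.07,1.34],[0.2,0.13,-0.08,1.52],[0.19,0.19,-0.09,1.69]]]' | head -1
python3 -m creep '[[[0.06,0.01,0.04,0.17],[0.11,0.03,0.01,0.35],[0.16,0.06,-0.01,0.52]]]' |head -1
python3 st.py; python3 - <<'E'
from h import *
C=cloud(snap('wrist','w1.png'));print(np.nanpercentile(C[...,2],[5,50,90,99]),np.nanmin(C[...,:2],axis=(0,1)),np.nanmax(C[...,:2],axis=(0,1)))
m=C[...,2]>.1;m[250:]=0
print(m.sum(),np.nanpercentile(C[m],[1,50,99],axis=0) if m.any() else '')
E
```

```text
clock: 6.02
clock: 6.4
q [-1.794 -0.117  0.153 -0.103 -1.871 -0.285] p [-0.185 -0.284  0.398] tilt 5.9 az 5.0 ty [0.46 0.89 0.06] clk 6.4 gap 0.0854 F [-0.7 -1.7  0.1] g 0.0
[-0.74795591  0.00104555  0.45566205  0.47707236] [-0.69359218 -1.59808461] [0.52802892 0.12804614]
10799 [[-0.10721231 -0.089977    0.10310853]
 [-0.02927016 -0.05587771  0.17012866]
 [ 0.10298331  0.01368425  0.21961164]]
```

View pics/w1.png

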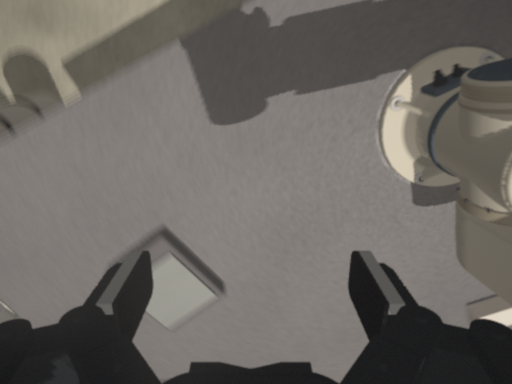

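The wrist picture shows the robot base at (470,130), a tablet at (175,290), the counter edge at upper left and nothing tall behind; the way is clear.

```bash
python3 - <<'E'
from plan import *
from h import bot
q=bot.read_state()['q'];p,R=fk(q,K);h0=np.degrees(q[0])
rw=[]
for h,r in zip([-112,-122,-132,-142,-152,-160,-160],[.33,.37,.42,.47,.52,.58,.6]):
    rw.append([float(v) for v in (*(R.T@(rz(np.radians(h))@[r,-.147,.42]-p)).round(2),round(-np.radians(h-h0),2))])
print(rw);q=run(q,rw);print(*show(q))
for a in range(4):
    R=fk(q,K)[1];u=rz(np.radians(-170))@[np.cos(.5)*.2,0,np.sin(.5)*.2];print((R.T@u).round(2));q=run(q,[[*(R.T@u),0]]);print(*show(q))
E
```

```text
[[0.07, -0.01, -0.03, 0.15], [0.13, -0.02, -0.03, 0.32], [0.2, -0.03, -0.04, 0.5], [0.29, -0.03, -0.05, 0.67], [0.37, -0.01, -0.05, 0.84], [0.46, 0.0, -0.06, 0.98], [0.47, -0.01, -0.06, 0.98]]
q [-2.744  0.468  0.914 -0.037 -2.109 -0.319] p [-0.577 -0.087  0.421] tilt 5.6 az 4.0 ty [0.99 0.1  0.1 ]
[-0.01 -0.16 -0.11]
q [-2.753  0.604  1.189 -0.031 -2.234 -0.311] p [-0.614 -0.094  0.434] tilt 4.7 az 5.0 ty [0.99 0.1  0.08]
[-0.01 -0.17 -0.11]
q [-2.757  0.736  1.464 -0.024 -2.352 -0.305] p [-0.641 -0.1    0.437] tilt 3.2 az 4.0 ty [0.99 0.1  0.06]
[-0.01 -0.17 -0.11]
q [-2.757  0.761  1.5   -0.011 -2.328 -0.296] p [-0.659 -0.104  0.433] tilt 1.1 az -2.0 ty [1.   0.1  0.02]
[-0.01 -0.17 -0.1 ]
q [-2.756e+00  7.700e-01  1.500e+00  2.000e-03 -2.282e+00 -2.880e-01] p [-0.677 -0.107  0.428] tilt 1.1 az -162.0 ty [ 1.    0.1  -0.02]
```

```bash
python3 -m creep '[[[0.07,-0.01,-0.03,0.15],[0.13,-0.02,-0.03,0.32],[0.2,-0.03,-0.04,0.5],[0.29,-0.03,-0.05,0.67],[0.37,-0.01,-0.05,0.84],[0.46,0,-0.06,0.98],[0.47,-0.01,-0.06,0.98],[0.47,-0.01,-0.06,0.98]]]' | head -1
python3 st.py
for i in 1; do python3 -m creep '[[[-0.01,-0.16,-0.11,0]]]' |head -1; python3 st.py
python3 -m creep '[[[-0.01,-0.17,-0.11,0]]]' |head -1; python3 st.py
python3 -m creep '[[[-0.01,-0.17,-0.11,0]]]' |head -1; python3 st.py; done
```

```text
clock: 7.45
q [-2.78   0.574  1.076 -0.035 -2.171 -0.264] p [-0.613 -0.078  0.414] tilt 5.9 az 4.0 ty [0.99 0.12 0.1 ] clk 7.45 gap 0.0855 F [-1.  -1.5  0.5] g 0.0
clock: 7.58
q [-2.785  0.702  1.35  -0.035 -2.309 -0.265] p [-0.637 -0.083  0.424] tilt 5.4 az 4.0 ty [0.99 0.11 0.09] clk 7.575 gap 0.0852 F [-1.7 -0.5  1.7] g 0.0
clock: 7.7
q [-2.782  0.779  1.5   -0.024 -2.356 -0.261] p [-0.657 -0.089  0.42 ] tilt 3.8 az 6.0 ty [0.99 0.11 0.07] clk 7.7 gap 0.0857 F [14.8  4.1 27.5] g 0.0
clock: 7.82
q [-2.779  0.792  1.496 -0.013 -2.31  -0.254] p [-0.675 -0.095  0.411] tilt 2.1 az 5.0 ty [0.99 0.12 0.04] clk 7.825 gap 0.0855 F [ 0.2 -0.3 -0.7] g 0.0
```

```bash
python3 -m creep '[[[-0.01,-0.17,-0.11,0]]]' |head -1; python3 st.py
cat > go.py <<'E'
import sys,json
from plan import *
from h import bot
def rows_for(way,hz=None,q=None):
    """way: list of (h,r,z,yaw_az_of_tool_y delta world deg cumulative)"""
    q=bot.read_state()['q'] if q is None else q
    p,R=fk(q,K);rw=[]
    for h,r,z,w in way:
        rw.append([float(v) for v in (*(R.T@(rz(np.radians(h))@[r,-.147,z]-p)).round(3),round(-np.radians(w),2))])
    print(json.dumps(rw));q=run(q,rw);print(*show(q));return q
E
python3 - <<'E'
from go import *
q=None
hs=np.arange(-149,50,10.3)[:20]
ws=[(h,r,z,(i+1)*9.9) for i,(h,r,z) in enumerate(zip(hs,np.r_[[.58,.5,.43,.36],[.3]*12,[.33,.37,.41,.45]],np.r_[[.41]*17,.38,.34,.3]))]
q=rows_for(ws[:10]);w0=ws[9][3]
q=rows_for([(a,b,c,d-w0) for a,b,c,d in ws[10:]],q=q)
E
```

```text
clock: 7.95
q [-2.776e+00  7.920e-01  1.500e+00  1.000e-03 -2.267e+00 -2.480e-01] p [-0.69  -0.098  0.413] tilt 0.6 az -163.0 ty [ 0.99  0.12 -0.01] clk 7.95 gap 0.085 F [0.3 0.  0.3] g 0.0
[[-0.087, 0.107, 0.002, -0.17], [-0.146, 0.201, 0.001, -0.35], [-0.182, 0.288, 0.0, -0.52], [-0.195, 0.37, -0.001, -0.69], [-0.195, 0.438, -0.001, -0.86], [-0.238, 0.48, -0.002, -1.04], [-0.272, 0.529, -0.002, -1.21], [-0.297, 0.584, -0.003, -1.38], [-0.312, 0.642, -0.003, -1.56], [-0.317, 0.702, -0.004, -1.73]]
q [-1.439 -0.202  0.085  0.011 -1.856  0.148] p [-0.12  -0.298  0.412] tilt 0.6 az -163.0 ty [-0.27  0.96 -0.  ]
[[-0.209, -0.08, -0.001, -0.17], [-0.268, -0.072, -0.001, -0.35], [-0.326, -0.054, -0.002, -0.52], [-0.379, -0.026, -0.003, -0.69], [-0.426, 0.011, -0.003, -0.86], [-0.466, 0.056, -0.004, -1.04], [-0.527, 0.107, -0.004, -1.21], [-0.587, 0.176, 0.025, -1.38], [-0.633, 0.261, 0.065, -1.56], [-0.66, 0.359, 0.104, -1.73]]
q [ 0.493 -0.149  0.021 -0.002 -1.751 -0.058] p [0.349 0.013 0.368] tilt 0.6 az -163.0 ty [-0.91 -0.42  0.01]
```

```bash
python3 -m creep '[[[-0.087,0.107,0,-0.17],[-0.146,0.2,0,-0.35],[-0.182,0.29,0,-0.52],[-0.195,0.37,0,-0.69],[-0.195,0.44,0,-0.86],[-0.238,0.48,0,-1.04],[-0.272,0.53,0,-1.21],[-0.297,0.584,0,-1.38],[-0.312,0.642,0,-1.56],[-0.317,0.7,0,-1.73]]]'|head -1
python3 st.py
python3 - <<'E'
from go import *
q=rows_for([(h,r,z,(i+1)*9.9) for i,(h,r,z) in enumerate(zip(np.arange(-72,30,10.3),[.3]*10,[.41]*10))])
p,R=fk(q,K)
print('target rows',(R.T@(np.array([.427,.256,.26])-p)).round(3), np.degrees(np.arctan2(R[1,1],R[0,1])))
E
```

```text
clock: 9.2
q [-1.494 -0.204  0.079  0.013 -1.849  0.209] p [-0.137 -0.292  0.41 ] tilt 0.8 az -153.0 ty [-0.28  0.96 -0.  ] clk 9.2 gap 0.0856 F [ 0.7 -1.9 -0.2] g 0.0
[[-0.075, -0.062, -0.001, -0.17], [-0.132, -0.082, -0.001, -0.35], [-0.191, -0.091, -0.002, -0.52], [-0.251, -0.09, -0.003, -0.69], [-0.31, -0.077, -0.004, -0.86], [-0.366, -0.055, -0.005, -1.04], [-0.416, -0.023, -0.005, -1.21], [-0.46, 0.018, -0.006, -1.38], [-0.496, 0.066, -0.007, -1.56], [-0.523, 0.12, -0.007, -1.73]]
q [ 3.690e-01 -1.660e-01  1.120e-01  1.000e-03 -1.862e+00  7.300e-02] p [ 0.331 -0.038  0.41 ] tilt 0.8 az -153.0 ty [-0.9  -0.43  0.01]
target rows [-0.225 -0.215  0.147] -154.7432197522232
```

```bash
python3 -m creep '[[[-0.075,-0.062,0,-0.17],[-0.132,-0.082,0,-0.35],[-0.191,-0.091,0,-0.52],[-0.251,-0.09,0,-0.69],[-0.31,-0.077,0,-0.86],[-0.366,-0.055,0,-1.04],[-0.416,-0.023,0,-1.21],[-0.46,0.018,0,-1.38],[-0.496,0.066,0,-1.56],[-0.523,0.12,0,-1.73]]]'|head -1
python3 -m creep '[[[-0.03,-0.03,0.02,-0.17],[-0.06,-0.06,0.04,-0.35],[-0.1,-0.1,0.06,-0.52],[-0.14,-0.14,0.09,-0.7],[-0.18,-0.18,0.12,-0.87],[-0.225,-0.215,0.14,-1.04],[-0.225,-0.215,0.147,-1.22],[-0.225,-0.215,0.147,-1.22]]]'|head -1
python3 st.py; python3 - <<'E'
from h import *
s=snap('wrist','w2.png');C=cloud(s)
p=C[(C[...,2]>.08)&(C[...,2]<.17)&(np.hypot(C[...,0]-.427,C[...,1]-.256)<.06)]
print(len(p),p.min(0),p.max(0))
p=C[(np.abs(C[...,2]-.059)<.005)&(np.hypot(C[...,0]-.446,C[...,1]-.256)<.08)]
print(cv2.minAreaRect((p[:,:2]*1000).astype(np.float32)),len(p))
E
```

```text
clock: 10.45
clock: 11.45
q [ 0.848  0.158  0.04  -0.007 -1.466  0.808] p [0.428 0.255 0.252] tilt 0.8 az -158.0 ty [ 0.08 -1.    0.  ] clk 11.45 gap 0.0851 F [-0.  -0.2  1.1] g 0.0
1208 [0.41771664 0.22667538 0.08020639] [0.43603478 0.29232602 0.1451895 ]
((443.0223388671875, 260.169677734375), (90.41106414794922, 90.23460388183594), 5.731200695037842) 5322
```

View pics/w2.png

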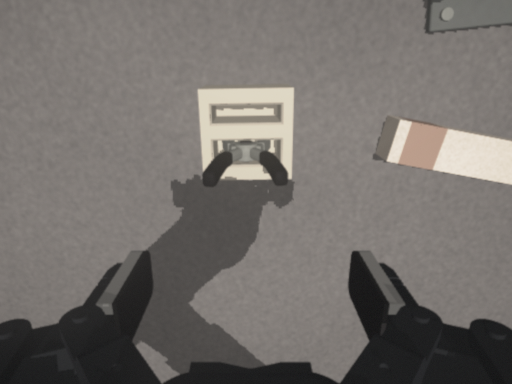

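The wrist picture shows block at (245,130) with the pliers' handles at (217,168) and (273,168), aligned with the finger line. Descend and grip.

```bash
python3 -m creep '[[[-0.001,-0.002,0.06,0],[-0.001,-0.002,0.11,0],[-0.001,-0.002,0.14,0],[-0.001,-0.002,0.153,0],[-0.001,-0.002,0.153,0]]]' 0
python3 -m creep '[[[0,0,0,0],[0,0,0,0],[0,0,0,0],[0,0,0,0],[0,0,0,0],[0,0,0,0]]]' 0.31 40; python3 st.py
```

```text
clock: 12.12
ee_pos: [0.4254, 0.2556, 0.1007]
tcp_rot: [3.135, 0.13, -0.019]
ft_force: [-0.0, 0.4, 1.0]
finger_gap: 0.0854
grip_force: 0.0
clock: 12.88
ee_pos: [0.428, 0.2575, 0.1044]
tcp_rot: [-3.138, -0.135, 0.007]
ft_force: [-0.5, 0.2, 13.5]
finger_gap: 0.0594
grip_force: 17.6
q [ 0.853  0.237 -0.249 -0.004 -1.087  0.805] p [0.428 0.257 0.104] tilt 0.2 az 177.0 ty [ 0.09 -1.   -0.  ] clk 12.875 gap 0.0594 F [-0.5  0.2 13.5] g 17.577287235762924
```

```bash
python3 -m creep '[[[0,0,-0.004,0],[0,0,-0.004,0],[0,0,-0.03,0],[0,0,-0.08,0],[0,0,-0.14,0],[0,0,-0.2,0],[0,0,-0.2,0]]]' 0.335 45; python3 - <<'E'
from h import *
s=snap('side','s3.png');C=cloud(s);st=bot.read_state();p0=st['ee_pos']
p=C[(np.hypot(C[...,0]-p0[0],C[...,1]-p0[1])<.05)&(C[...,2]<p0[2]+.02)&(C[...,2]>p0[2]-.13)]
for z in np.arange(p0[2]-.11,p0[2]+.02,.02):
    q=p[np.abs(p[:,2]-z)<.01]
    if len(q):print((z-p0[2]).round(3),len(q),q.min(0).round(3),q.max(0).round(3))
print(p0)
w=snap('wrist','w3.png')
cv2.imwrite('pics/c3.png',np.hstack([cv2.resize(s['img'][60:240,100:300],(400,360)),cv2.resize(w['img'],(400,300))[:360] if 0 else cv2.copyMakeBorder(cv2.resize(w['img'],(400,300)),0,60,0,0,0)]))
E
python3 st.py
```

```text
clock: 13.75
ee_pos: [0.429, 0.2576, 0.3047]
tcp_rot: [-3.137, -0.133, 0.008]
ft_force: [0.8, -0.6, -2.9]
finger_gap: 0.0567
grip_force: 14.7
-0.09 36 [0.426 0.232 0.211] [0.443 0.278 0.221]
-0.07 64 [0.425 0.233 0.222] [0.443 0.282 0.241]
-0.05 69 [0.423 0.237 0.241] [0.442 0.272 0.261]
-0.03 54 [0.426 0.233 0.263] [0.441 0.271 0.281]
-0.01 66 [0.423 0.231 0.282] [0.44  0.279 0.301]
0.01 85 [0.414 0.214 0.301] [0.44  0.289 0.321]
[0.42775329 0.25722285 0.30136938]
q [ 0.851  0.15   0.149 -0.008 -1.582  0.805] p [0.427 0.257 0.299] tilt 0.8 az -164.0 ty [ 0.08 -1.    0.  ] clk 13.85 gap 0.0569 F [ 0.3  0.8 -3. ] g 14.725875870790333
```

View pics/c3.png

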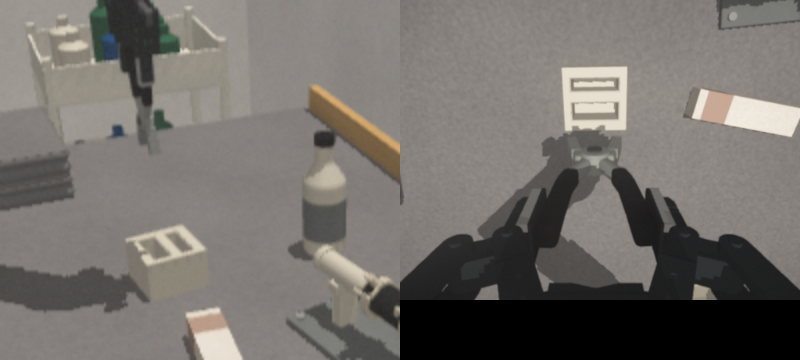

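```bash
cat > clip.py <<'E'
from h import *
import sys
th=np.radians(10.1); ay=np.array([-np.sin(th),np.cos(th),0]); ah=np.array([-np.cos(th),-np.sin(th),0]) # toward robot
O=np.array([.6484,-.08,.085])
def an(s,dx=0):
    X=cloud(s)-O; a=X@ay; h=X@ah; v=X[...,2]; r=np.hypot(h,v); phi=np.degrees(np.arctan2(h,v))
    for nm,lo,hi in (('open',.005,.08),('shut',-.06,.0)):
        m=(a>lo)&(a<hi)&(r>.033)&(r<.05)&(phi>-10)&(phi<90)&(v>0)
        if m.sum()<5: print(nm,m.sum());continue
        print(nm,m.sum(),'a',np.percentile(a[m],[3,50,97]).round(4),'r',np.percentile(r[m],[3,97]).round(4),'phi',np.percentile(phi[m],[3,25,50,75,97]).round(1))
        # lug coords
        c,sn=np.cos(np.radians(38)),np.sin(np.radians(38))
        zc=v*c+h*sn; xc=-h*c+v*sn
        m&=zc>.036
        hist,e=np.histogram(xc[m],bins=np.arange(-.024,.02,.002));print(' x hist',dict(zip((e[:-1]*1000).round().astype(int).tolist(),hist.tolist())),'zmax',np.percentile(zc[m],97).round(4) if m.any() else '')
        print('  a at lugs',np.percentile(a[m],[3,50,97]).round(4))
if __name__=='__main__':
    for n in ('top','side'): print(n);an(load(n))
E
python3 clip.py
python3 - <<'E'
from clip import *
X=cloud(load('side'))-O; a=X@ay; h=X@ah; v=X[...,2]
for lo in np.arange(-.02,.16,.02):
    m=(a>lo)&(a<lo+.02)&(np.hypot(h,v)<.03)&(v>-.01)
    if m.sum()>10:
        # circle fit
        p=np.c_[h[m],v[m]];sol=np.linalg.lstsq(np.c_[2*p,np.ones(len(p))],(p**2).sum(1),rcond=None)[0];print(lo.round(2),m.sum(),sol[:2].round(4),np.sqrt(sol[2]+sol[:2]@sol[:2]).round(4))
E
```

```text
top
open 62 a [0.0338 0.0437 0.051 ] r [0.0335 0.0458] phi [14.5 26.1 43.5 58.9 62.9]
 x hist {-24: 0, -22: 0, -20: 1, -18: 6, -16: 3, -14: 7, -12: 2, -10: 0, -8: 0, -6: 0, -4: 0, -2: 0, 0: 0, 2: 2, 4: 4, 6: 6, 8: 5, 10: 2, 12: 0, 14: 0, 16: 0} zmax 0.0467
  a at lugs [0.0366 0.044  0.0509]
shut 57 a [-0.0393 -0.028  -0.0204] r [0.0331 0.0456] phi [23.5 27.1 40.5 43.1 47.6]
 x hist {-24: 0, -22: 0, -20: 0, -18: 0, -16: 0, -14: 0, -12: 0, -10: 0, -8: 3, -6: 5, -4: 11, -2: 1, 0: 0, 2: 3, 4: 4, 6: 3, 8: 8, 10: 1, 12: 0, 14: 0, 16: 0} zmax 0.0451
  a at lugs [-0.0353 -0.028  -0.0211]
side
open 52 a [0.0305 0.0406 0.0549] r [0.0333 0.0471] phi [15.9 28.8 33.2 58.9 63.4]
 x hist {-24: 0, -22: 0, -20: 2, -18: 4, -16: 8, -14: 1, -12: 0, -10: 0, -8: 0, -6: 0, -4: 0, -2: 0, 0: 0, 2: 5, 4: 5, 6: 6, 8: 0, 10: 0, 12: 0, 14: 0, 16: 0} zmax 0.0452
  a at lugs [0.0362 0.0429 0.0517]
shut 48 a [-0.0413 -0.0316 -0.0178] r [0.0335 0.0465] phi [25.2 31.9 42.8 46.8 55.5]
 x hist {-24: 0, -22: 0, -20: 0, -18: 0, -16: 0, -14: 0, -12: 0, -10: 1, -8: 6, -6: 6, -4: 4, -2: 0, 0: 0, 2: 6, 4: 5, 6: 5, 8: 3, 10: 0, 12: 0, 14: 0, 16: 0} zmax 0.0463
  a at lugs [-0.0361 -0.03   -0.0199]
-0.02 49 [0.0033 0.0052] 0.0183
0.0 107 [0.0016 0.0023] 0.0194
0.02 118 [0.0026 0.0037] 0.02
0.04 66 [0.0046 0.0034] 0.0212
0.06 23 [0.0077 0.0033] 0.0122
0.08 64 [0.0027 0.003 ] 0.0141
0.1 78 [ 0.0031 -0.0003] 0.0162
0.12 69 [0.0029 0.0005] 0.0158
0.14 76 [0.0031 0.0028] 0.0148
```

```bash
python3 - <<'E'
from go import *
q=rows_for([(22,.66,.42,a) for a in (-10,-20,-30,-40,-50,-60,-70,-80,-85,-85)])
for i in range(16):
    R=fk(q,K)[1];u=rz(np.radians(12))@[np.cos(.45)*.2,0,np.sin(.45)*.2];print((R.T@u).round(2));q=run(q,[[*(R.T@u),0]]);print(*show(q))
E
```

```text
[[0.225, 0.166, -0.124, 0.17], [0.225, 0.166, -0.124, 0.35], [0.225, 0.166, -0.124, 0.52], [0.225, 0.166, -0.124, 0.7], [0.225, 0.166, -0.124, 0.87], [0.225, 0.166, -0.124, 1.05], [0.225, 0.166, -0.124, 1.22], [0.225, 0.166, -0.124, 1.4], [0.225, 0.166, -0.124, 1.48], [0.225, 0.166, -0.124, 1.48]]
q [ 3.940e-01  7.240e-01  1.379e+00 -2.000e-03 -2.240e+00 -2.200e-01] p [0.667 0.111 0.42 ] tilt 0.8 az -164.0 ty [-0.98 -0.17  0.01]
[-0.01 -0.18 -0.09]
q [ 0.395  0.789  1.5    0.009 -2.262 -0.213] p [0.688 0.117 0.416] tilt 1.2 az 3.0 ty [-0.98 -0.17 -0.02]
[-0.01 -0.18 -0.08]
q [ 0.397  0.8    1.5    0.021 -2.213 -0.208] p [0.707 0.122 0.411] tilt 3.5 az 6.0 ty [-0.98 -0.17 -0.06]
[-0.01 -0.18 -0.08]
q [ 0.398  0.811  1.5    0.032 -2.163 -0.203] p [0.726 0.127 0.406] tilt 5.7 az 7.0 ty [-0.98 -0.17 -0.1 ]
[-0.01 -0.19 -0.07]
q [ 0.399  0.821  1.5    0.043 -2.113 -0.199] p [0.745 0.133 0.402] tilt 8.1 az 8.0 ty [-0.97 -0.17 -0.14]
[-0.01 -0.19 -0.06]
q [ 0.401  0.832  1.5    0.053 -2.062 -0.195] p [0.765 0.138 0.398] tilt 10.5 az 8.0 ty [-0.97 -0.17 -0.18]
[-0.01 -0.19 -0.05]
q [ 0.402  
[... 676 characters left out ...]
 [0.882 0.168 0.389] tilt 25.5 az 9.0 ty [-0.89 -0.16 -0.43]
[-0.01 -0.2  -0.  ]
q [ 0.403  0.906  1.5    0.117 -1.687 -0.185] p [0.902 0.173 0.389] tilt 28.0 az 9.0 ty [-0.87 -0.16 -0.47]
[-0.01 -0.2   0.01]
q [ 0.403  0.918  1.5    0.125 -1.631 -0.185] p [0.921 0.177 0.389] tilt 30.6 az 9.0 ty [-0.85 -0.15 -0.51]
[-0.01 -0.2   0.02]
q [ 0.403  0.93   1.5    0.133 -1.575 -0.186] p [0.94  0.182 0.39 ] tilt 33.2 az 9.0 ty [-0.82 -0.15 -0.55]
[-0.01 -0.2   0.03]
q [ 0.402  0.942  1.5    0.142 -1.518 -0.188] p [0.959 0.186 0.392] tilt 35.8 az 9.0 ty [-0.8  -0.15 -0.59]
[-0.01 -0.2   0.03]
q [ 0.402  0.954  1.5    0.15  -1.461 -0.19 ] p [0.977 0.191 0.393] tilt 38.5 az 9.0 ty [-0.77 -0.14 -0.62]
```

```bash
python3 - <<'E'
from h import *
A=cloud(load('top'))
for v in (2,10,18,25,35,45,55): print(v,A[v,200].round(3),A[v,120].round(3))
B=cloud(load('side'))
for u,v in((480,40),(400,40),(450,100),(500,150)):print(u,v,B[v,u].round(3))
E
python3 -m creep '[[[0.225,0.166,-0.124,0.17],[0.225,0.166,-0.124,0.35],[0.225,0.166,-0.124,0.52],[0.225,0.166,-0.124,0.7],[0.225,0.166,-0.124,0.87],[0.225,0.166,-0.124,1.05],[0.225,0.166,-0.124,1.22],[0.225,0.166,-0.124,1.4],[0.225,0.166,-0.124,1.48]]]'|head -1
python3 st.py
```

```text
2 [ 1.33   0.196 -0.593] [ 1.331  0.511 -0.596]
10 [ 1.332  0.203 -0.669] [ 1.33   0.528 -0.662]
18 [ 1.32   0.208 -0.719] [ 1.319  0.542 -0.715]
25 [ 1.3    0.21  -0.744] [ 1.304  0.551 -0.75 ]
35 [0.94  0.14  0.048] [0.94  0.341 0.051]
45 [0.925 0.143 0.018] [0.926 0.35  0.018]
55 [ 0.906  0.145 -0.   ] [0.906 0.354 0.001]
480 40 [1.326 0.103 0.406]
400 40 [1.332 0.453 0.339]
450 100 [1.337 0.176 0.202]
500 150 [ 1.331 -0.055  0.12 ]
clock: 14.98
q [ 3.940e-01  7.400e-01  1.407e+00 -2.000e-03 -2.257e+00 -2.240e-01] p [0.668 0.111 0.419] tilt 1.1 az -161.0 ty [-0.99 -0.17  0.02] clk 14.975 gap 0.0568 F [-0.2 -0.8 -1.8] g 14.740779167041183
```

```bash

python3 -m creep '[[[-0.01,-0.18,-0.09,0]]]' >/dev/null
python3 -m creep '[[[-0.01,-0.18,-0.09,0]]]' >/dev/null
python3 -m creep '[[[-0.01,-0.18,-0.09,0]]]' >/dev/null
python3 st.py
python3 -m creep '[[[-0.01,-0.19,-0.08,0]]]' >/dev/null
python3 -m creep '[[[-0.01,-0.19,-0.08,0]]]' >/dev/null
python3 -m creep '[[[-0.01,-0.19,-0.07,0]]]' >/dev/null
python3 -m creep '[[[-0.01,-0.19,-0.06,0]]]' >/dev/null
python3 st.py
```

```text
q [ 0.405  0.808  1.495  0.033 -2.167 -0.208] p [0.723 0.131 0.406] tilt 5.4 az 6.0 ty [-0.98 -0.17 -0.09] clk 15.35 gap 0.0569 F [ 0.3  0.  -1.8] g 14.743854847038165
q [ 0.417  0.835  1.495  0.076 -1.98  -0.201] p [0.79  0.154 0.403] tilt 14.8 az 8.0 ty [-0.95 -0.17 -0.26] clk 15.85 gap 0.057 F [ 0.4  0.6 -1.8] g 14.756437777541578
```

```bash

python3 -m creep '[[[-0.01,-0.2,-0.05,0]]]' >/dev/null
python3 -m creep '[[[-0.01,-0.2,-0.04,0]]]' >/dev/null
python3 -m creep '[[[-0.01,-0.2,-0.03,0]]]' >/dev/null
python3 -m creep '[[[-0.01,-0.2,-0.02,0]]]' >/dev/null
python3 -m creep '[[[-0.01,-0.2,-0.01,0]]]' >/dev/null
python3 -m creep '[[[-0.01,-0.2,0,0]]]' >/dev/null
python3 -m creep '[[[-0.01,-0.2,0.01,0]]]' >/dev/null
python3 -m creep '[[[-0.01,-0.2,0.01,0]]]' >/dev/null
python3 st.py
cat > tgt.py <<'E'
from clip import *
from plan import fk,K,rz
c,sn=np.cos(np.radians(38)),np.sin(np.radians(38))
zc=ah*sn+np.array([0,0,c]); xc=-ah*c+np.array([0,0,sn])
CL=O+.0435*ay+zc*.036
DJ=.0885
def need(dx,dy,dz,q=None,R=None):
    "tool shift so that the jaws point lies at clip_lugs + dx xc + dy ay + dz zc"
    p,R=fk(bot.read_state()['q'],K)
    t=CL+dx*xc+dy*ay+dz*zc
    return (R.T@(t-(p+R[:,2]*DJ))).round(4)
if __name__=='__main__':
    p,R=fk(bot.read_state()['q'],K)
    print('CL',CL.round(4),'ang z',np.degrees(np.arccos(-R[:,2]@zc)).round(1),'ang y',np.degrees(np.arccos(abs(R[:,1]@xc))).round(1),'y.xc,y.ay,y.zc',(R[:,1]@np.c_[xc,ay,zc]).round(3),'z',(R[:,2]@np.c_[xc,ay,zc]).round(3))
    J=p+R[:,2]*DJ-CL;print('jaws rel clip',(J@np.c_[xc,ay,zc]).round(4))
    for d in (.06,.03,.004): print(d,need(-.0045,0,d))
E
python3 tgt.py
```

```text
q [ 0.425  0.915  1.494  0.148 -1.561 -0.203] p [0.937 0.198 0.406] tilt 34.7 az 9.0 ty [-0.81 -0.15 -0.57] clk 16.85 gap 0.057 F [ 0.1  0.3 -2.3] g 14.81219872017391
CL [ 0.619  -0.0411  0.1134] ang z 3.4 ang y 3.4 y.xc,y.ay,y.zc [-0.998 -0.005  0.058] z [-0.058 -0.007 -0.998]
jaws rel clip [ 0.4546  0.1789 -0.0765]
0.06 [ 0.1774  0.4671 -0.1082]
0.03 [ 0.1772  0.4654 -0.0783]
0.004 [ 0.177   0.4639 -0.0523]
```

```bash
python3 -m creep '[[[0.02,0.06,-0.04,0],[0.177,0.469,-0.15,0],[0.177,0.469,-0.15,0],[0.177,0.469,-0.15,0],[0.177,0.469,-0.15,0],[0.177,0.469,-0.15,0],[0.177,0.469,-0.15,0],[0.177,0.469,-0.15,0],[0.177,0.469,-0.15,0],[0.177,0.469,-0.15,0]]]'|head -1
python3 st.py; python3 tgt.py; python3 - <<'E'
from h import *
s=snap('side');w=snap('wrist');t=snap('top')
cv2.imwrite('pics/d.png',np.hstack([cv2.resize(s['img'][130:250,230:350],(400,400),interpolation=2),cv2.resize(w['img'][:,60:444],(400,400))]))
E
```

```text
clock: 18.1
q [ 0.207 -0.229 -0.484  0.037 -0.712 -0.049] p [ 0.499 -0.062  0.262] tilt 34.7 az 9.0 ty [-0.81 -0.15 -0.57] clk 18.1 gap 0.0568 F [-0.2 -0.8 -1.3] g 14.820896676974371
CL [ 0.619  -0.0411  0.1134] ang z 3.4 ang y 3.3 y.xc,y.ay,y.zc [-0.998 -0.003  0.058] z [-0.058 -0.006 -0.998]
jaws rel clip [-0.0096  0.0002  0.1032]
0.06 [-0.0001 -0.0076  0.0428]
0.03 [-0.0002 -0.0093  0.0728]
0.004 [-0.0004 -0.0108  0.0987]
```

View pics/d.png

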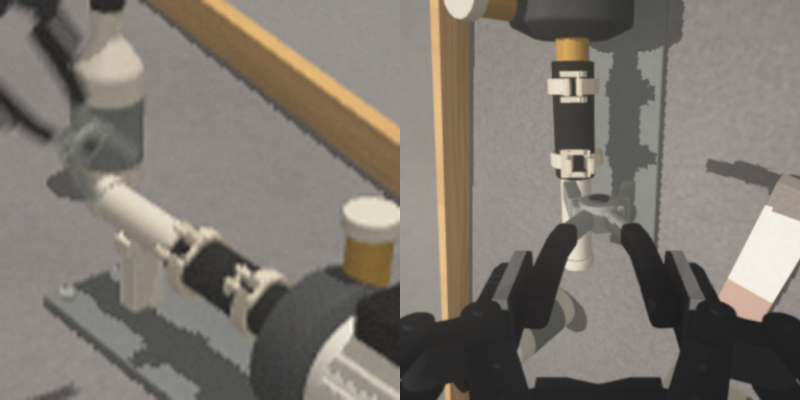

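The picture shows (right, wrist view) the open clip at (575,163), the shut twin at (572,88), and the open pliers' jaws at (570,190)/(630,195) level with the tool axis; carton and bottle clear. I'll measure jaws and lugs in this same view.

```bash
python3 - <<'E'
from tgt import *
w=load('wrist');an(w)
X=cloud(w);p,R=fk(bot.read_state()['q'],K)
T=(X-p)@R  # tool coords
for z0 in (.03,.04,.05,.06,.07,.08,.09):
    m=(np.abs(T[...,2]-z0)<.005)&(np.abs(T[...,0])<.03)&(np.abs(T[...,1])<.045)
    if m.sum(): print(z0,m.sum(),'x',np.percentile(T[m][:,0],[2,50,98]).round(4),'y',np.percentile(T[m][:,1],[2,25,75,98]).round(4))
L=(X-CL)@np.c_[xc,ay,zc]
m=(np.abs(L[...,1])<.012)&(np.abs(L[...,0])<.03)&(L[...,2]>.002)&(L[...,2]<.02)
q=L[m];h,e=np.histogram(q[:,0],bins=np.arange(-.03,.03,.002));print(dict(zip((e[:-1]*1000).round().astype(int).tolist(),h.tolist())),q.max(0).round(4))
for nm,mm in(('rear',q[:,0]>-.002),('front',q[:,0]<-.006)):
    print(nm,np.percentile(q[mm],[5,50,95],axis=0).round(4).tolist())
E
```

```text
open 333 a [0.035  0.0454 0.0594] r [0.0331 0.0465] phi [17.1 30.7 54.3 59.7 63.7]
 x hist {-24: 0, -22: 0, -20: 16, -18: 34, -16: 42, -14: 0, -12: 0, -10: 0, -8: 0, -6: 0, -4: 0, -2: 0, 0: 14, 2: 33, 4: 33, 6: 15, 8: 0, 10: 0, 12: 0, 14: 0, 16: 0} zmax 0.0452
  a at lugs [0.0394 0.046  0.0536]
shut 279 a [-0.0373 -0.0251 -0.0136] r [0.0332 0.0454] phi [27.3 32.8 44.9 48.6 57.6]
 x hist {-24: 0, -22: 0, -20: 0, -18: 0, -16: 0, -14: 0, -12: 0, -10: 27, -8: 40, -6: 33, -4: 0, -2: 0, 0: 0, 2: 44, 4: 34, 6: 33, 8: 0, 10: 0, 12: 0, 14: 0, 16: 0} zmax 0.045
  a at lugs [-0.0321 -0.0251 -0.0181]
0.03 469 x [-0.002   0.0057  0.008 ] y [-0.0085 -0.0027  0.0177  0.0236]
0.04 803 x [-0.0052  0.0061  0.0109] y [-0.0031  0.0037  0.0118  0.0187]
0.05 519 x [0.0031 0.0101 0.0127] y [-0.0079 -0.0017  0.0174  0.0236]
0.06 346 x [-0.0025  0.0091  0.0126] y [-0.0111 -0.0077  0.0239  0.0272]
0.07 200 x [-0.0022  0.0095  0.0101] y [-0.0132 -0.0091  0.026   0.0295]
0.08 174 x [-0.0025  0.0096  0.0103] y [-0.0149 -0.0118  0.0273  0.031 ]
0.09 128 x [-0.0019  0.0098  0.0104] y [-0.0162 -0.0128  0.029   0.0325]
{-30: 0, -28: 0, -26: 0, -24: 0, -22: 0, -20: 16, -18: 33, -16: 39, -14: 0, -12: 0, -10: 0, -8: 0, -6: 0, -4: 0, -2: 0, 0: 12, 2: 32, 4: 31, 6: 14, 8: 0, 10: 0, 12: 0, 14: 0, 16: 0, 18: 0, 20: 0, 22: 0, 24: 0, 26: 0} [0.0069 0.0111 0.0097]
rear [[0.0017, -0.0038, 0.0038], [0.0045, 0.0027, 0.0079], [0.0067, 0.0098, 0.0093]]
front [[-0.0189, -0.0037, 0.0027], [-0.0169, 0.003, 0.0062], [-0.0141, 0.0095, 0.0076]]
```

```bash
python3 - <<'E'
from tgt import *
w=load('wrist');st=bot.read_state();p,R=fk(st['q'],K);R2=Ro.from_rotvec(st['tcp_rot']).as_matrix()
c=-w['R'].T@w['t'];print((R.T@(c-p)).round(4),(R.T@w['R'].T).round(3),st['ee_pos']-p,(R.T@R2).round(3))
T=(cloud(w)-p)@R
im=w['img'];print(w['cx'],w['cy'])
# finger columns at image rows
for v in (300,320): 
  print(v,[ (u,T[v,u].round(3).tolist()) for u in (110,140,360,390)])
for v in (185,200,215):
    m=np.where((np.abs(T[v,:,1])<.05)&(T[v,:,2]<.12)&(T[v,:,2]>0))[0];print(v,m.min(),m.max(),T[v,m.min()].round(4),T[v,m.max()].round(4))
E
```

```text
[ 0.0817  0.006  -0.1432] [[-0.    -0.948 -0.319]
 [ 1.    -0.002  0.006]
 [-0.007 -0.319  0.948]] [0.00073729 0.00014847 0.00039129] [[ 1.  0. -0.]
 [-0.  1. -0.]
 [ 0.  0.  1.]]
250.17148946159534 184.01389106302705
300 [(110, [-0.378, -0.283, 0.464]), (140, [0.013, -0.028, -0.052]), (360, [0.012, 0.041, -0.052]), (390, [-0.153, 0.157, 0.165])]
320 [(110, [0.006, -0.038, -0.053]), (140, [0.012, -0.026, -0.06]), (360, [0.012, 0.039, -0.061]), (390, [0.006, 0.051, -0.054])]
185 217 285 [ 0.003  -0.0159  0.0881] [0.0032 0.0322 0.0872]
200 220 282 [-0.0017 -0.0126  0.0711] [-0.001   0.0285  0.0691]
215 212 290 [ 0.0076 -0.0131  0.0251] [0.0073 0.0285 0.0257]
```

```bash
python3 -m creep '[[[-0.003,-0.008,0.03,0],[-0.006,-0.016,0.073,0],[-0.006,-0.016,0.073,0],[-0.006,-0.016,0.073,0]]]' 0.325 45|head -1
cat > rel.py <<'E'
from tgt import *
def rel(f=None):
    w=snap('wrist',f);X=cloud(w);st=bot.read_state();p=st['ee_pos'];R=Ro.from_rotvec(st['tcp_rot']).as_matrix()
    T=(X-p)@R
    L=(X-CL)@np.c_[xc,ay,zc]
    jj=(np.abs(T[...,2]-.083)<.006)&(T[...,0]>-.01)&(T[...,0]<.02)&(np.abs(T[...,1]-.006)<.04)
    q=T[jj];a,b=np.percentile(q[:,1],[1,99]);xx=np.percentile(q[:,0],97)-.007
    print('jaws tool y',a.round(4),b.round(4),'mid',((a+b)/2).round(4),'x',xx.round(4),jj.sum())
    J=p+R@[xx,(a+b)/2,.0885];print('jaws in clip axes (cam)',((J-CL)@np.c_[xc,ay,zc]).round(4))
    m=(np.abs(L[...,1]-.003)<.012)&(np.abs(L[...,0])<.03)&(L[...,2]>.002)&(L[...,2]<.0125)&~((np.abs(T[...,0])<.02)&(T[...,2]<.1)&(L[...,2]>.0125))
    q=L[m]
    for nm,mm in(('rear',q[:,0]>-.003),('front',q[:,0]<-.006)):
        if mm.sum()>5: print(nm,mm.sum(),np.percentile(q[mm],[3,50,97],axis=0).round(4).tolist())
if __name__=='__main__': rel('w6.png')
E
python3 st.py; python3 rel.py
```

```text
clock: 18.75
q [ 0.22  -0.082 -0.504  0.062 -0.542 -0.084] p [ 0.556 -0.045  0.214] tilt 34.9 az 9.0 ty [-0.81 -0.15 -0.57] clk 18.75 gap 0.0576 F [-0.3  0.5 -1.4] g 14.654110260307789
jaws tool y -0.0221 0.0256 mid 0.0017 x -0.0023 192
jaws in clip axes (cam) [0.0078 0.0084 0.0303]
rear 155 [[0.0022, -0.0041, 0.0035], [0.0046, 0.0026, 0.0077], [0.0074, 0.0098, 0.0092]]
front 123 [[-0.0191, -0.0041, 0.0023], [-0.0164, 0.0017, 0.0061], [-0.0139, 0.0076, 0.0075]]
```

View pics/w6.png

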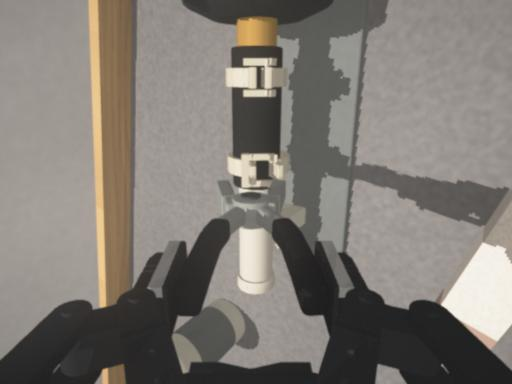

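The picture shows the jaws at (222,195)/(283,195) just short of the open clip's lugs at (240,168)/(278,165). The arm had been settling in the previous measurement; remeasure now that it is still.

```bash
python3 rel.py
```

```text
jaws tool y -0.0225 0.0259 mid 0.0017 x -0.0016 188
jaws in clip axes (cam) [0.0084 0.0076 0.0308]
rear 151 [[0.0023, -0.0041, 0.0026], [0.0048, 0.0027, 0.0077], [0.0076, 0.01, 0.009]]
front 110 [[-0.0189, -0.0041, 0.0027], [-0.0164, 0.0011, 0.0063], [-0.0142, 0.007, 0.008]]
```

```bash
python3 -m creep '[[[0.005,0.013,0,0],[0.005,0.013,0,0],[0.005,0.013,0,0],[0.005,0.013,0,0]]]' |head -1
python3 rel.py; python3 st.py
```

```text
clock: 19.35
jaws tool y -0.0231 0.0255 mid 0.0012 x -0.0003 201
jaws in clip axes (cam) [-0.004   0.0012  0.0312]
rear 135 [[0.0025, -0.0042, 0.0031], [0.0048, 0.0025, 0.0079], [0.0071, 0.0099, 0.0091]]
front 130 [[-0.0188, -0.004, 0.0034], [-0.0164, 0.0024, 0.0063], [-0.0142, 0.0097, 0.0077]]
q [ 0.205 -0.095 -0.527  0.047 -0.527 -0.06 ] p [ 0.547 -0.052  0.208] tilt 35.0 az 9.0 ty [-0.81 -0.15 -0.57] clk 19.4 gap 0.0576 F [-0.3  0.4 -1. ] g 14.648341631982476
```

```bash
python3 -m creep '[[[-0.001,0,0.008,0],[-0.001,0,0.015,0],[-0.001,0,0.02,0],[-0.001,0,0.026,0],[-0.001,0,0.026,0],[-0.001,0,0.026,0]]]'
python3 st.py; python3 rel.py
```

```text
clock: 20.15
ee_pos: [0.562, -0.0489, 0.1871]
tcp_rot: [-2.015, 1.685, -0.54]
ft_force: [0.1, -0.5, -2.0]
finger_gap: 0.0577
grip_force: 14.6
q [ 0.206 -0.045 -0.545  0.054 -0.461 -0.069] p [ 0.561 -0.049  0.186] tilt 35.0 az 9.0 ty [-0.81 -0.15 -0.57] clk 20.15 gap 0.0577 F [ 0.1 -0.5 -2. ] g 14.649433703161776
jaws tool y -0.0229 0.0257 mid 0.0014 x -0.0011 347
jaws in clip axes (cam) [-0.0056  0.0028  0.0053]
rear 180 [[0.0022, -0.0041, 0.0027], [0.0064, -0.0027, 0.0079], [0.0185, 0.007, 0.0118]]
front 172 [[-0.0299, -0.0043, 0.0024], [-0.0184, -0.0029, 0.0064], [-0.0143, 0.0045, 0.0123]]
```

```bash
python3 -m creep '[[[0,0,0,0],[0,0,-0.001,0],[0,0,-0.002,0],[0,0,-0.002,0]]]' 0.46 45; python3 st.py; python3 -m creep '[[[0,-0.001,0,0],[0,-0.001,-0.001,0],[0,-0.001,-0.001,0]]]' 0.52 45; python3 st.py
```

```text
clock: 20.7
ee_pos: [0.5607, -0.049, 0.1887]
tcp_rot: [-2.015, 1.685, -0.54]
ft_force: [0.4, -0.6, -3.0]
finger_gap: 0.0464
grip_force: 19.2
q [ 0.206 -0.049 -0.544  0.054 -0.466 -0.069] p [ 0.56  -0.049  0.188] tilt 35.0 az 9.0 ty [-0.81 -0.15 -0.57] clk 20.7 gap 0.0464 F [ 0.4 -0.6 -3. ] g 19.214009251445532
clock: 21.08
ee_pos: [0.5611, -0.0489, 0.1899]
tcp_rot: [-2.015, 1.685, -0.54]
ft_force: [-0.3, -0.2, -4.4]
finger_gap: 0.0411
grip_force: 27.3
q [ 0.207 -0.05  -0.541  0.053 -0.47  -0.069] p [ 0.56  -0.049  0.189] tilt 35.0 az 9.0 ty [-0.81 -0.15 -0.57] clk 21.075 gap 0.0411 F [-0.3 -0.2 -4.4] g 27.306332141160965
```

```bash
python3 -m creep '[[[0,-0.001,0,0],[0,-0.002,0,0],[0,-0.002,0,0]]]' 0.57 45; python3 -m creep '[[[0,-0.001,0,0],[0,-0.001,0,0],[0,-0.001,0,0]]]' 0.62 45;  python3 st.py
```

```text
clock: 21.45
ee_pos: [0.5623, -0.0488, 0.1909]
tcp_rot: [-2.015, 1.685, -0.54]
ft_force: [-5.5, -1.3, 0.8]
finger_gap: 0.0371
grip_force: 32.4
clock: 21.82
ee_pos: [0.5638, -0.0484, 0.1919]
tcp_rot: [-2.015, 1.684, -0.541]
ft_force: [1.0, -0.4, -2.0]
finger_gap: 0.033
grip_force: 29.3
q [ 0.206 -0.046 -0.532  0.053 -0.474 -0.068] p [ 0.563 -0.049  0.191] tilt 35.1 az 9.0 ty [-0.81 -0.15 -0.57] clk 21.825 gap 0.033 F [ 1.  -0.4 -2. ] g 29.311343929410327
```

```bash
python3 -m creep '[[[0,-0.001,0,0],[0,-0.001,0,0],[0,-0.001,0,0],[0,-0.001,0,0]]]' 0.665 42;  python3 st.py; python3 rel.py
```

```text
clock: 22.32
ee_pos: [0.5642, -0.0484, 0.1923]
tcp_rot: [-2.015, 1.685, -0.54]
ft_force: [-3.5, -1.0, 0.4]
finger_gap: 0.0293
grip_force: 33.8
q [ 0.206 -0.046 -0.53   0.053 -0.476 -0.067] p [ 0.563 -0.049  0.192] tilt 35.0 az 9.0 ty [-0.81 -0.15 -0.57] clk 22.325 gap 0.0293 F [-3.5 -1.   0.4] g 33.79636963829398
jaws tool y -0.0153 0.0182 mid 0.0015 x -0.0011 208
jaws in clip axes (cam) [-0.001   0.0028  0.0079]
rear 124 [[0.0021, -0.0043, 0.0024], [0.0069, -0.0035, 0.0074], [0.0155, 0.0007, 0.0118]]
front 94 [[-0.0176, -0.0043, 0.0022], [-0.0101, -0.0038, 0.0075], [-0.0064, 0.0005, 0.0117]]
```

```bash
python3 -m creep '[[[0,0,0,0],[0,0,0.001,0],[0,0.001,0.001,0],[0,0.001,0.001,0],[0,0.001,0.001,0]]]' 0.325 45; python3 st.py; python3 -m creep '[[[0,0.002,-0.01,0],[0,0.002,-0.03,0],[0,0.002,-0.07,0],[0,0.002,-0.11,0],[0,0.002,-0.11,0],[0,0.002,-0.11,0]]]'; python3 - <<'E'
from rel import *
w=snap('wrist','w7.png');an(w)
st=bot.read_state();T=(cloud(w)-st['ee_pos'])@Ro.from_rotvec(st['tcp_rot']).as_matrix()
for z0 in (.06,.085):
    m=(np.abs(T[...,2]-z0)<.005)&(np.abs(T[...,0])<.03)&(np.abs(T[...,1])<.045);print(np.percentile(T[m][:,0],[2,98]).round(4),np.percentile(T[m][:,1],[1,99]).round(4))
cv2.imwrite('pics/w7c.png',cv2.resize(w['img'][30:260,120:420],(600,460)))
E
```

```text
clock: 23.0
ee_pos: [0.5641, -0.0484, 0.191]
tcp_rot: [-2.015, 1.684, -0.54]
ft_force: [0.1, 0.5, -2.6]
finger_gap: 0.0577
grip_force: 14.6
q [ 0.206 -0.045 -0.533  0.053 -0.472 -0.068] p [ 0.563 -0.049  0.19 ] tilt 35.0 az 9.0 ty [-0.81 -0.15 -0.57] clk 23.0 gap 0.0577 F [ 0.1  0.5 -2.6] g 14.643606960307807
clock: 23.75
ee_pos: [0.4997, -0.059, 0.2796]
tcp_rot: [-2.014, 1.685, -0.539]
ft_force: [-0.3, -0.3, -2.6]
finger_gap: 0.0577
grip_force: 14.6
open 295 a [0.0343 0.0451 0.0592] r [0.0331 0.0456] phi [16.7 29.4 45.1 50.2 58.5]
 x hist {-24: 0, -22: 0, -20: 0, -18: 0, -16: 0, -14: 0, -12: 15, -10: 31, -8: 31, -6: 15, -4: 0, -2: 0, 0: 0, 2: 32, 4: 31, 6: 22, 8: 0, 10: 0, 12: 0, 14: 0, 16: 0} zmax 0.0453
  a at lugs [0.0395 0.0458 0.054 ]
shut 270 a [-0.0378 -0.0251 -0.0126] r [0.0331 0.0455] phi [28.  32.5 45.1 48.6 56.8]
 x hist {-24: 0, -22: 0, -20: 0, -18: 0, -16: 0, -14: 0, -12: 0, -10: 32, -8: 34, -6: 33, -4: 0, -2: 0, 0: 0, 2: 32, 4: 34, 6: 33, 8: 0, 10: 0, 12: 0, 14: 0, 16: 0} zmax 0.0453
  a at lugs [-0.0323 -0.0251 -0.0178]
[-0.0059  0.0091] [-0.0188  0.0201]
[-0.0068  0.0061] [-0.0238  0.025 ]
```

View pics/w7c.png

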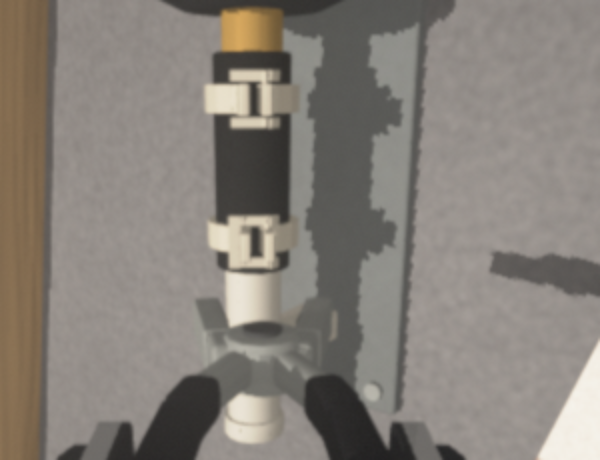

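The picture shows the formerly open clip at (255,240) now shut like its twin at (255,98), pliers open and clear. Lug spacing measures ~12 mm. Now travel back to untilt.

```bash
python3 - <<'E'
from go import *
q=None
hs=[8,-1,-11,-21,-31,-41,-51,-61,-71,-81]
a=rows_for([(h,r,z,-10*(i+1)) for i,(h,r,z) in enumerate(zip(hs,[.45,.42,.4]+[.38]*7,[.33,.38]+[.43]*8))])
b=rows_for([(h,r,.43,-10*(i+1)) for i,(h,r) in enumerate(zip(range(-88,-160,-9),[.38]*4+[.4,.43,.46,.5]))],q=a)
E
```

```text
[[0.018, 0.0, -0.063, 0.17], [0.08, 0.022, -0.138, 0.35], [0.137, 0.045, -0.215, 0.52], [0.178, 0.104, -0.256, 0.7], [0.216, 0.153, -0.29, 0.87], [0.244, 0.206, -0.327, 1.05], [0.259, 0.263, -0.366, 1.22], [0.263, 0.321, -0.407, 1.4], [0.254, 0.379, -0.447, 1.57], [0.233, 0.435, -0.486, 1.75]]
q [-1.644  0.026  0.383 -0.657 -1.997 -0.187] p [ 0.05  -0.376  0.428] tilt 34.9 az 9.0 ty [-0.03  1.    0.09]
[[0.15, -0.003, -0.106, 0.17], [0.199, 0.024, -0.137, 0.35], [0.245, 0.06, -0.164, 0.52], [0.285, 0.103, -0.187, 0.7], [0.329, 0.137, -0.213, 0.87], [0.376, 0.174, -0.241, 1.05], [0.42, 0.222, -0.266, 1.22], [0.468, 0.277, -0.293, 1.4]]
q [-2.559  0.493  0.944 -0.427 -2.547 -0.705] p [-0.402 -0.197  0.43 ] tilt 34.9 az 9.0 ty [0.81 0.14 0.57]
```

```bash
python3 -m creep '[[[0.018,0,-0.063,0.17],[0.08,0.022,-0.138,0.35],[0.137,0.045,-0.215,0.52],[0.178,0.104,-0.256,0.7],[0.216,0.153,-0.29,0.87],[0.244,0.206,-0.327,1.05],[0.259,0.263,-0.366,1.22],[0.263,0.321,-0.407,1.4],[0.254,0.379,-0.447,1.57],[0.233,0.435,-0.486,1.75]]]' |head -1
python3 st.py
python3 -m creep '[[[0.15,-0.003,-0.106,0.17],[0.199,0.024,-0.137,0.35],[0.245,0.06,-0.164,0.52],[0.285,0.103,-0.187,0.7],[0.329,0.137,-0.213,0.87],[0.376,0.174,-0.241,1.05],[0.42,0.222,-0.266,1.22],[0.468,0.277,-0.293,1.4]]]'|head -1
python3 st.py; python3 - <<'E'
from go import *
q0=rows_for([(-155,.5,.44,-10),(-158,.5,.44,-14)])
for azp in (-165,-175,175):
  q=q0.copy()
  for i in range(20):
    R=fk(q,K)[1];u=rz(np.radians(azp))@[np.cos(.5)*.2,0,np.sin(.5)*.2]
    if i%3==0: print((R.T@u).round(2),*show(q)[5:8],q.round(2))
    q=run(q,[[*(R.T@u),0]])
  print(*show(q))
E
```

```text
clock: 25.05
q [-1.648  0.026  0.392 -0.662 -2.006 -0.199] p [ 0.05  -0.375  0.431] tilt 35.1 az 10.0 ty [-0.02  0.99  0.1 ] clk 25.05 gap 0.0578 F [ 0.1 -1.5 -2.7] g 14.619315010495484
clock: 26.05
q [-2.562  0.489  0.938 -0.428 -2.548 -0.709] p [-0.401 -0.194  0.431] tilt 35.1 az 9.0 ty [0.81 0.13 0.58] clk 26.05 gap 0.058 F [ 0.2 -1.9 -1.8] g 14.669435292016715
[[0.133, -0.072, -0.062, 0.17], [0.161, -0.071, -0.061, 0.24]]
q [-2.739  0.664  1.233 -0.337 -2.717 -0.746] p [-0.482 -0.1    0.437] tilt 35.1 az 9.0 ty [ 0.82 -0.11  0.56]
[-0.04 -0.08 -0.18] 35.1 az 9.0 [-2.74  0.66  1.23 -0.34 -2.72 -0.75]
[-0.04 -0.09 -0.17] 32.1 az 9.0 [-2.74  0.79  1.5  -0.39 -2.8  -0.81]
[-0.04 -0.1  -0.17] 28.1 az 9.0 [-2.72  0.82  1.5  -0.29 -2.72 -0.74]
[-0.05 -0.11 -0.16] 23.6 az 9.0 [-2.71  0.83  1.5  -0.22 -2.62 -0.68]
[-0.05 -0.13 -0.15] 18.3 az 7.0 [-2.7   0.84  1.5  -0.17 -2.53 -0.64]
[-0.06 -0.14 -0.13] 12.6 az 5.0 [-2.7   0.85  1.5  -0.12 -2.42 -0.61]
[-0.06 -0.15 -0.11] 6.4 az -5.0 [-2.69  0.86  1.5  -0.08 -2.31 -0.58]
q [-2.689  0.863  1.5   -0.051 -2.226 -0.568] p [-0.705 -0.187  0.358
[... 556 characters left out ...]
1.5    0.078 -2.231 -0.344] p [-0.725 -0.065  0.359] tilt 4.4 az 73.0 ty [ 1.   -0.06  0.02]
[ 0.02 -0.09 -0.18] 35.1 az 9.0 [-2.74  0.66  1.23 -0.34 -2.72 -0.75]
[ 0.02 -0.1  -0.17] 32.2 az 10.0 [-2.8   0.81  1.5  -0.27 -2.81 -0.65]
[ 0.02 -0.11 -0.16] 28.5 az 12.0 [-2.83  0.84  1.5  -0.11 -2.72 -0.47]
[ 0.02 -0.12 -0.15] 24.2 az 16.0 [-2.86  0.86  1.5  -0.   -2.63 -0.35]
[ 0.02 -0.14 -0.14] 19.6 az 22.0 [-2.89  0.88  1.5   0.07 -2.53 -0.26]
[ 0.02 -0.15 -0.13] 14.9 az 33.0 [-2.91  0.89  1.5   0.13 -2.42 -0.19]
[ 0.03 -0.16 -0.11] 11.1 az 56.0 [-2.92  0.9   1.5   0.18 -2.31 -0.14]
q [-2.93   0.903  1.499  0.207 -2.222 -0.12 ] p [-0.729  0.059  0.365] tilt 10.1 az 81.0 ty [ 1.   -0.03  0.02]
```

```bash
python3 -m creep '[[[0.13,-0.07,-0.06,0.17],[0.16,-0.07,-0.06,0.24],[0.16,-0.07,-0.06,0.24]]]'|head -1; python3 st.py
python3 -m creep '[[[-0.03,-0.08,-0.18,0]]]' >/dev/null
python3 -m creep '[[[-0.03,-0.08,-0.18,0]]]' >/dev/null
python3 -m creep '[[[-0.03,-0.09,-0.17,0]]]' >/dev/null
python3 -m creep '[[[-0.03,-0.09,-0.17,0]]]' >/dev/null
python3 -m creep '[[[-0.03,-0.1,-0.17,0]]]' >/dev/null
python3 st.py
python3 -m creep '[[[-0.03,-0.1,-0.17,0]]]' >/dev/null
python3 -m creep '[[[-0.03,-0.1,-0.17,0]]]' >/dev/null
python3 -m creep '[[[-0.03,-0.11,-0.16,0]]]' >/dev/null
python3 -m creep '[[[-0.03,-0.11,-0.16,0]]]' >/dev/null
python3 st.py
```

```text
clock: 26.42
q [-2.819  0.797  1.497 -0.337 -2.863 -0.69 ] p [-0.515 -0.053  0.437] tilt 35.1 az 9.0 ty [ 0.82 -0.1   0.56] clk 26.425 gap 0.0576 F [-3.  -1.5 -0.5] g 14.703439611475915
q [-2.803  0.786  1.499 -0.529 -2.943 -0.889] p [-0.497 -0.071  0.444] tilt 39.6 az 10.0 ty [ 0.78 -0.11  0.62] clk 27.05 gap 0.0577 F [ 0.7  0.9 -2.2] g 15.13165249954909
q [-2.797  0.834  1.499 -0.537 -2.943 -0.898] p [-0.509 -0.08   0.419] tilt 42.4 az 11.0 ty [ 0.75 -0.11  0.65] clk 27.55 gap 0.0575 F [ 0.7  0.1 -1.9] g 15.143206869252026
```

```bash
timeout 300 python3 - <<'E'
from plan import *
from h import bot
q0=bot.read_state()['q'];p0,R0=fk(q0,K)
for r,z in ((.42,.30),(.48,.28),(.5,.3),(.52,.26)):
  h=np.radians(-157)
  t=rz(h)@[r,-.147,z];rw=(R0.T@(t-p0)).round(3);qs=run(q0,[[*rw,0]]*5);print(r,z,rw,*show(qs))
  for el in (0,.25):
    q=qs.copy();L=[]
    for i in range(16):
      R=fk(q,K)[1];u=rz(np.radians(-168))@[np.cos(el)*.2,0,np.sin(el)*.2]
      q=run(q,[[*(R.T@u),0]]);L.append(float(show(q)[5]))
    print(el,L,*show(q)[1:])
E
```

```text
0.42 0.3 [ 0.029 -0.035  0.137] q [-2.806  0.547  0.531 -0.126 -2.286 -0.446] p [-0.445 -0.029  0.3  ] tilt 42.4 az 11.0 ty [ 0.75 -0.11  0.65]
0 [42.4, 42.1, 41.5, 40.3, 38.9, 37.4, 35.7, 34.0, 32.2, 30.3, 28.3, 26.3, 24.2, 22.0, 19.8, 17.5] [-2.783  1.259  1.5    0.004 -2.118 -0.398] p [-0.781 -0.126  0.059] tilt 17.5 az 21.0 ty [ 0.96 -0.06  0.28]
0.25 [42.3, 42.0, 41.2, 40.1, 38.8, 37.3, 35.8, 34.3, 32.6, 30.9, 29.1, 27.2, 25.3, 23.3, 21.3, 19.2] [-2.769  1.095  1.5    0.012 -2.311 -0.401] p [-0.72  -0.112  0.205] tilt 19.2 az 23.0 ty [ 0.95 -0.06  0.3 ]
0.48 0.28 [ 0.003 -0.087  0.113] q [-2.801  0.683  0.721 -0.137 -2.339 -0.461] p [-0.499 -0.052  0.279] tilt 42.4 az 11.0 ty [ 0.75 -0.11  0.65]
0 [42.2, 41.6, 40.5, 39.1, 37.5, 35.8, 34.1, 32.2, 30.3, 28.3, 26.2, 24.1, 21.9, 19.6, 17.3, 15.0] [-2.779  1.276  1.5    0.003 -2.056 -0.405] p [-0.799 -0.137  0.039] tilt 15.0 az 21.0 ty [ 0.97 -0.05  0.24]
0.25 [42.1, 41.4, 40.3, 38.9, 37.4, 35.8, 34.2, 32.5, 30.7, 28.8, 26.9, 24.9, 22.9, 20.8, 18.7, 16.5] [-2.765  1.109  1.5    0.008 -2.249 -0.411] p [-0.74  -0.124  0.187] tilt 16.5 
[... 484 characters left out ...]
 [-2.763  1.104  1.5    0.007 -2.246 -0.414] p [-0.74  -0.126  0.19 ] tilt 16.0 az 23.0 ty [ 0.97 -0.05  0.25]
0.52 0.26 [-0.016 -0.125  0.101] q [-2.798  0.784  0.866 -0.147 -2.382 -0.475] p [-0.536 -0.068  0.26 ] tilt 42.4 az 11.0 ty [ 0.75 -0.11  0.65]
0 [42.0, 41.1, 39.7, 38.1, 36.5, 34.7, 32.8, 30.9, 28.9, 26.8, 24.7, 22.5, 20.2, 17.9, 15.5, 13.2] [-2.776e+00  1.289e+00  1.500e+00  2.000e-03 -2.012e+00 -4.110e-01] p [-0.811 -0.145  0.024] tilt 13.2 az 21.0 ty [ 0.98 -0.05  0.21]
0.25 [41.9, 40.9, 39.6, 38.0, 36.4, 34.7, 33.0, 31.2, 29.3, 27.3, 25.3, 23.3, 21.2, 19.0, 16.8, 14.6] [-2.763  1.121  1.5    0.005 -2.204 -0.418] p [-0.754 -0.132  0.174] tilt 14.6 az 23.0 ty [ 0.97 -0.05  0.23]
```

```bash
python3 -m creep '[[[0,-0.086,0.085,0],[0,-0.086,0.085,0],[0,-0.086,0.085,0]]]'|head -1; python3 st.py
timeout 300 python3 - <<'E'
from plan import *
from h import bot
q=bot.read_state()['q']
for i in range(22):
      el=.3 if i<8 else .5
      R=fk(q,K)[1];u=rz(np.radians(-160))@[np.cos(el)*.2,0,np.sin(el)*.2]
      q=run(q,[[*(R.T@u),0]]);print(i,(R.T@u).round(2),*show(q)[3:])
E
```

```text
clock: 27.92
q [-2.8    0.74   0.857 -0.153 -2.431 -0.481] p [-0.516 -0.059  0.293] tilt 43.3 az 11.0 ty [ 0.74 -0.11  0.66] clk 27.925 gap 0.058 F [ 0.9 -1.2 -1.7] g 15.675217006355524
0 [-0.05 -0.09 -0.17] [-0.553 -0.076  0.301] tilt 42.8 az 12.0 ty [ 0.75 -0.11  0.66]
1 [-0.05 -0.09 -0.17] [-0.577 -0.09   0.302] tilt 42.0 az 12.0 ty [ 0.76 -0.11  0.65]
2 [-0.05 -0.09 -0.17] [-0.586 -0.101  0.296] tilt 40.8 az 12.0 ty [ 0.77 -0.11  0.63]
3 [-0.05 -0.09 -0.17] [-0.592 -0.111  0.288] tilt 39.4 az 12.0 ty [ 0.78 -0.1   0.61]
4 [-0.05 -0.1  -0.17] [-0.599 -0.12   0.281] tilt 37.9 az 13.0 ty [ 0.8  -0.1   0.59]
5 [-0.05 -0.1  -0.16] [-0.605 -0.13   0.274] tilt 36.4 az 13.0 ty [ 0.82 -0.1   0.57]
6 [-0.06 -0.11 -0.16] [-0.612 -0.138  0.267] tilt 34.8 az 13.0 ty [ 0.83 -0.09  0.55]
7 [-0.06 -0.11 -0.16] [-0.62  -0.147  0.261] tilt 33.2 az 13.0 ty [ 0.85 -0.09  0.53]
8 [-0.05 -0.08 -0.18] [-0.623 -0.154  0.265] tilt 31.4 az 13.0 ty [ 0.86 -0.09  0.5 ]
9 [-0.05 -0.09 -0.17] [-0.626 -0.16   0.268] tilt 29.7 az 13.0 ty [ 0.88 -0.08  0.48]
10 [-0.05 -0.09 -0.17] [-0.63  -0.166  0.272] tilt 27.
[... 283 characters left out ...]
.07  0.36]
14 [-0.06 -0.11 -0.15] [-0.652 -0.19   0.282] tilt 20.1 az 13.0 ty [ 0.94 -0.07  0.33]
15 [-0.06 -0.12 -0.15] [-0.66  -0.196  0.284] tilt 18.1 az 12.0 ty [ 0.95 -0.07  0.3 ]
16 [-0.06 -0.12 -0.15] [-0.667 -0.202  0.287] tilt 16.0 az 12.0 ty [ 0.96 -0.06  0.27]
17 [-0.06 -0.13 -0.14] [-0.676 -0.208  0.289] tilt 13.8 az 11.0 ty [ 0.97 -0.06  0.23]
18 [-0.06 -0.13 -0.13] [-0.685 -0.214  0.291] tilt 11.6 az 10.0 ty [ 0.98 -0.06  0.2 ]
19 [-0.06 -0.14 -0.13] [-0.695 -0.22   0.293] tilt 9.4 az 9.0 ty [ 0.99 -0.06  0.16]
20 [-0.07 -0.14 -0.12] [-0.705 -0.226  0.295] tilt 7.1 az 6.0 ty [ 0.99 -0.06  0.12]
21 [-0.07 -0.15 -0.12] [-0.716 -0.232  0.297] tilt 4.9 az 1.0 ty [ 0.99 -0.06  0.08]
```

```bash

python3 -m creep '[[[-0.05,-0.09,-0.17,0]]]' >/dev/null
python3 -m creep '[[[-0.05,-0.09,-0.17,0]]]' >/dev/null
python3 -m creep '[[[-0.05,-0.09,-0.17,0]]]' >/dev/null
python3 -m creep '[[[-0.05,-0.09,-0.17,0]]]' >/dev/null
python3 -m creep '[[[-0.05,-0.1,-0.17,0]]]' >/dev/null
python3 st.py
python3 -m creep '[[[-0.05,-0.1,-0.16,0]]]' >/dev/null
python3 -m creep '[[[-0.06,-0.11,-0.16,0]]]' >/dev/null
python3 -m creep '[[[-0.06,-0.11,-0.16,0]]]' >/dev/null
python3 -m creep '[[[-0.05,-0.09,-0.18,0]]]' >/dev/null
python3 -m creep '[[[-0.05,-0.09,-0.17,0]]]' >/dev/null
python3 -m creep '[[[-0.05,-0.09,-0.17,0]]]' >/dev/null
python3 st.py
```

```text
q [-2.808  0.94   1.499 -0.65  -2.943 -0.992] p [-0.534 -0.099  0.356] tilt 49.2 az 10.0 ty [ 0.67 -0.13  0.73] clk 28.55 gap 0.0576 F [-0.4  0.1 -1.2] g 15.642696283757687
q [-2.778  1.001  1.499 -0.721 -2.943 -1.073] p [-0.54  -0.13   0.319] tilt 53.2 az 11.0 ty [ 0.62 -0.14  0.77] clk 29.3 gap 0.0579 F [-1.1  0.  -2.8] g 15.653850780799985
```

```bash
cat > sim2.py <<'E'
from plan import *
V=np.array([2.57,2.57,3.14,3.14,3.14,3.14])*.7/8
PR=dict(w=1.,lam=.05,N=20,mode='clip')
def jac(q):
    p,R=fk(q,K);J=np.zeros((6,6))
    for i in range(6):
        d=q.copy();d[i]+=1e-5;a,B=fk(d,K);J[:3,i]=(a-p)/1e-5;J[3:,i]=Ro.from_matrix(B@R.T).as_rotvec()/1e-5
    return p,R,J
def step2(q,pT,RT):
    p,R=fk(q,K);d=pT-p;n=np.linalg.norm(d);d*=min(1,.0625/max(n,1e-9))
    r=Ro.from_matrix(RT@R.T).as_rotvec();m=np.linalg.norm(r);r*=min(1,.187/max(m,1e-9))
    pt=p+d;Rt_=Ro.from_rotvec(r).as_matrix()@R;x=q.copy();w=PR['w'];W_=np.r_[1,1,1,w,w,w]
    for k in range(PR['N']):
        p,R,J=jac(x);e=np.r_[pt-p,Ro.from_matrix(Rt_@R.T).as_rotvec()]*W_;J=J*W_[:,None]
        if np.linalg.norm(e)<1e-5:break
        dq=J.T@np.linalg.solve(J@J.T+PR['lam']**2*np.eye(6),e)
        x=np.clip(x+dq,LO+.001,HI-.001)
    dq=x-q;s=np.max(np.abs(dq)/V);
    if s>1:x=q+dq/s
    return x
def run2(q,rows):
    q=np.array(q,float);p,R=fk(q,K)
    for x,y,z,a in rows:q=step2(q,p+R@[x,y,z],R@rz(a))
    return q
E
timeout 400 python3 - <<'E'
from sim2 import *
F=[-2.8,.74,.857,-.153,-2.431,-.481];P=[[-.05,-.09,-.17,0]]*4+[[-.05,-.1,-.17,0]]
G=D[2][0]
for w in (.3,.6,1):
  for lam in (.01,.05,.15):
    for N in (5,20,60):
      PR.update(w=w,lam=lam,N=N)
      q=np.array(F)
      for r in P:q=run2(q,[r])
      g=run2(G,[[0,-.1,-.06,0],[0,-.16,-.06,0],[0,-.2,-.06,0],[0,-.2,-.06,0]])
      print(w,lam,N,'B',q.round(2),show(q)[5],'F',g.round(2),show(g)[5])
print('obs [-2.808  0.94   1.499 -0.65  -2.943 -0.992] 49.2 ; [.230,.934,1.498,.027,-2.037,-.043] 5.8')
E
```

```text
0.3 0.01 5 B [-2.87  1.24  1.32 -1.3  -2.72 -1.59] 79.4 F [ 0.09  0.8   1.43  0.28 -2.12  0.37] 14.3
0.3 0.01 20 B [-2.67  1.03  1.2  -0.95 -2.76 -0.92] 67.9 F [ 0.34  0.55  1.26 -0.14 -2.18  0.65] 8.5
0.3 0.01 60 B [-2.45  0.91  1.1  -0.84 -2.69 -1.16] 63.1 F [ 0.13  0.48  1.35  0.29 -1.89  0.2 ] 33.8
0.3 0.05 5 B [-2.9   1.17  1.48 -1.23 -2.92 -1.56] 68.4 F [ 0.22  1.01  1.5   0.03 -2.06 -0.03] 1.7
0.3 0.05 20 B [-2.86  1.19  1.41 -1.29 -2.83 -1.58] 73.6 F [ 0.22  1.01  1.5   0.03 -2.05 -0.03] 1.7
0.3 0.05 60 B [-2.86  1.22  1.4  -1.29 -2.8  -1.59] 74.7 F [ 0.22  1.01  1.5   0.03 -2.05 -0.03] 1.7
0.3 0.15 5 B [-2.73  1.04  1.5  -0.08 -2.64 -0.51] 35.1 F [ 0.23  0.94  1.5   0.06 -1.93 -0.03] 11.9
0.3 0.15 20 B [-2.75  1.08  1.5  -0.16 -2.72 -0.57] 42.2 F [ 0.23  0.94  1.5   0.06 -1.93 -0.03] 12.0
0.3 0.15 60 B [-2.75  1.08  1.5  -0.18 -2.73 -0.59] 43.0 F [ 0.23  0.94  1.5   0.06 -1.93 -0.03] 12.0
0.6 0.01 5 B [-2.87  1.25  1.33 -1.3  -2.7  -1.6 ] 79.2 F [ 0.26  0.6   1.18 -0.27 -2.03  0.36] 14.8
0.6 0.01 20 B [-2.68  0.82  1.27 -0.54 -2.73 -1.38] 45.0 F [ 0.17  0.92  1.18 -0.2  -1.9
[... 1007 characters left out ...]
0.47] 26.8
1 0.05 5 B [-2.9   1.14  1.46 -1.29 -2.9  -1.61] 68.6 F [ 0.22  1.05  1.5   0.02 -2.21 -0.03] 11.3
1 0.05 20 B [-2.87  1.18  1.38 -1.3  -2.8  -1.58] 73.7 F [ 0.22  1.05  1.5   0.02 -2.21 -0.03] 10.8
1 0.05 60 B [-2.87  1.21  1.38 -1.3  -2.77 -1.59] 75.4 F [ 0.22  1.05  1.5   0.02 -2.21 -0.03] 10.8
1 0.15 5 B [-2.79  1.15  1.5  -0.44 -2.9  -0.8 ] 57.4 F [ 0.23  0.96  1.5   0.02 -2.08 -0.04] 2.0
1 0.15 20 B [-2.81  1.17  1.5  -0.62 -2.94 -0.98] 61.7 F [ 0.23  0.96  1.5   0.02 -2.08 -0.04] 2.0
1 0.15 60 B [-2.81  1.17  1.5  -0.65 -2.94 -1.01] 61.9 F [ 0.23  0.96  1.5   0.02 -2.08 -0.04] 2.0
obs [-2.808  0.94   1.499 -0.65  -2.943 -0.992] 49.2 ; [.230,.934,1.498,.027,-2.037,-.043] 5.8
```

```bash
timeout 400 python3 - <<'E'
from sim2 import *
from h import bot
PR.update(w=.6,lam=.15,N=20)
q0=bot.read_state()['q'];p0,R0=fk(q0,K)
for r,z in ((.46,.2),(.5,.17),(.54,.17),(.5,.22)):
  t=rz(np.radians(-157))@[r,-.147,z]
  q=ik(t,R0,np.array([-2.78,1.1,1.2,-.2,-2.5,-.5]))
  print(r,z,None if q is None else q.round(2), (R0.T@(t-p0)).round(3))
  if q is None: continue
  for el in (.15,.3):
   for st in (step,step2):
    import sim
    x=q.copy();L=[]
    for i in range(12):
      p,R=fk(x,K);u=rz(np.radians(-160))@[np.cos(el)*.2,0,np.sin(el)*.2]
      x=st(x,p+u,R);L.append(float(show(x)[5]))
    print(el,st.__name__,L,fk(x,K)[0].round(2),x.round(2))
E
```

```text
0.46 0.2 [-2.81  0.78  0.59 -0.14 -2.29 -0.44] [ 0.056 -0.067  0.131]
0.15 step [53.1, 52.6, 51.8, 50.6, 49.3, 47.8, 46.3, 44.8, 43.1, 41.4, 39.7, 37.8] [-0.65 -0.17  0.14] [-2.72  1.2   1.5  -0.2  -2.51 -0.6 ]
0.15 step2 [53.2, 53.3, 55.4, 60.6, 66.4, 68.9, 72.4, 76.6, 81.5, 87.1, 93.2, 100.6] [-0.53 -0.26  0.13] [-2.95  1.52  1.5  -2.4  -2.92 -2.75]
0.3 step [53.1, 52.6, 51.8, 50.7, 49.5, 48.2, 46.8, 45.4, 43.9, 42.4, 40.9, 39.2] [-0.62 -0.16  0.21] [-2.72  1.12  1.5  -0.24 -2.62 -0.65]
0.3 step2 [53.2, 53.3, 55.7, 61.3, 64.3, 67.2, 70.9, 75.4, 80.6, 86.4, 93.3, 101.9] [-0.53 -0.28  0.2 ] [-2.95  1.48  1.5  -2.58 -2.87 -2.92]
0.5 0.17 [-2.81  0.89  0.72 -0.15 -2.32 -0.45] [ 0.036 -0.111  0.117]
0.15 step [52.9, 52.2, 51.1, 49.7, 48.2, 46.7, 45.1, 43.4, 41.6, 39.8, 38.0, 36.0] [-0.66 -0.18  0.12] [-2.71  1.22  1.5  -0.19 -2.46 -0.6 ]
0.15 step2 [53.2, 54.0, 57.8, 63.3, 69.6, 71.8, 75.1, 79.1, 83.9, 89.3, 95.2, 102.5] [-0.53 -0.26  0.11] [-2.95  1.55  1.5  -2.39 -2.92 -2.76]
0.3 step [52.9, 52.2, 51.2, 49.9, 48.5, 47.1, 45.6, 44.1, 42.5, 40.8, 39.2, 37.4] [-0.63 -0.17  0.19] [-2.71  
[... 748 characters left out ...]
9.1] [-0.53 -0.28  0.19] [-2.95  1.55  1.5  -2.66 -2.82 -3.03]
0.5 0.22 [-2.81  0.87  0.81 -0.17 -2.43 -0.47] [ 0.047 -0.072  0.087]
0.15 step [52.8, 52.1, 51.0, 49.8, 48.4, 47.0, 45.4, 43.9, 42.2, 40.5, 38.7, 36.8] [-0.65 -0.18  0.14] [-2.71  1.2   1.5  -0.21 -2.5  -0.61]
0.15 step2 [53.3, 54.9, 59.9, 65.2, 67.9, 71.6, 76.0, 81.1, 86.7, 92.9, 100.6, 109.2] [-0.53 -0.28  0.15] [-2.95  1.59  1.5  -2.62 -2.85 -2.98]
0.3 step [52.8, 52.1, 51.1, 49.9, 48.6, 47.3, 45.9, 44.5, 43.0, 41.5, 39.9, 38.2] [-0.62 -0.17  0.21] [-2.71  1.11  1.5  -0.24 -2.6  -0.65]
0.3 step2 [53.3, 55.1, 60.3, 63.5, 66.4, 70.2, 74.7, 79.9, 85.7, 92.5, 101.2, 109.1] [-0.54 -0.29  0.22] [-2.95  1.52  1.5  -2.7  -2.8  -3.04]
```

```bash
cat > fit.py <<'E'
from sim2 import *
import itertools
S=[([-2.8,.74,.857,-.153,-2.431,-.481],[[-.05,-.09,-.17]]*4+[[-.05,-.1,-.17]],[-2.808,.94,1.499,-.65,-2.943,-.992]),
([-2.808,.94,1.499,-.65,-2.943,-.992],[[-.05,-.1,-.16],[-.06,-.11,-.16],[-.06,-.11,-.16],[-.05,-.09,-.18],[-.05,-.09,-.17],[-.05,-.09,-.17]],[-2.778,1.001,1.499,-.721,-2.943,-1.073]),
([-2.819,.797,1.497,-.337,-2.863,-.69],[[-.03,-.08,-.18]]*2+[[-.03,-.09,-.17]]*2+[[-.03,-.1,-.17]],[-2.803,.786,1.499,-.529,-2.943,-.889]),
([-2.782,.779,1.5,-.024,-2.356,-.261],[[-.01,-.17,-.11]]*2,[-2.776,.792,1.5,.001,-2.267,-.248]),
([.394,.74,1.407,-.002,-2.257,-.224],[[-.01,-.18,-.09]]*3,[.405,.808,1.495,.033,-2.167,-.208]),
([.417,.835,1.495,.076,-1.98,-.201],[[-.01,-.2,-.05],[-.01,-.2,-.04],[-.01,-.2,-.03],[-.01,-.2,-.02],[-.01,-.2,-.01],[-.01,-.2,0],[-.01,-.2,.01],[-.01,-.2,.01]],[.425,.915,1.494,.148,-1.561,-.203])]
def stp(q,pT,RT,w,lam,N,mode,dmax):
    p,R=fk(q,K);d=pT-p;n=np.linalg.norm(d);d*=min(1,.0625/max(n,1e-9))
    pt=p+d;x=q.copy();W_=np.r_[1,1,1,w,w,w]
    for k in range(N):
        p,R,J=jac(x);e=np.r_[pt-p,Ro.from_matrix(RT@R.T).as_rotvec()]*W_
        J=J*W_[:,None];fr=np.ones(6,bool)
        for _ in range(4):
            Jf=J*fr
            dq=Jf.T@np.linalg.solve(Jf@Jf.T+lam**2*np.eye(6),e)
            if mode=='clip':break
            bad=fr&(((x<=LO+1e-3)&(dq<0))|((x>=HI-1e-3)&(dq>0)))
            if not bad.any():break
            fr&=~bad
        dq=np.clip(dq,-dmax,dmax)
        x=np.clip(x+dq,LO+5e-4,HI-5e-4)
    dq=x-q;s=np.max(np.abs(dq)/V)
    return q+dq/max(s,1)
def seqr(q,rows,pr):
    q=np.clip(np.array(q,float),LO+5e-4,HI-5e-4)
    for r in rows:
        p,R=fk(q,K);q=stp(q,p+R@r,R,*pr)
    return q
if __name__=='__main__':
    res=[]
    for pr in itertools.product((.3,.6,1.),(.02,.06,.15,.3),(1,4,15),('clip','act'),(9,)):
        es=[]
        for q,rows,e in S:
            es.append(np.abs(seqr(q,rows,pr)-e).max())
        res.append((sum(es),pr,np.round(es,2)))
    res.sort(key=lambda r:r[0])
    for r in res[:12]:print(*r)
E
timeout 550 python3 fit.py
```

```text
0.08893324557315863 (0.6, 0.02, 15, 'act', 9) [0.03 0.02 0.02 0.   0.   0.01]
0.10060192187424799 (0.6, 0.02, 4, 'act', 9) [0.04 0.02 0.03 0.   0.   0.01]
0.35336808848222623 (1.0, 0.02, 4, 'act', 9) [0.03 0.03 0.03 0.04 0.06 0.16]
0.3538639798744285 (1.0, 0.02, 15, 'act', 9) [0.03 0.03 0.03 0.04 0.05 0.16]
0.44054728217932854 (0.6, 0.06, 15, 'act', 9) [0.38 0.02 0.02 0.   0.   0.01]
0.4479679497983589 (0.6, 0.06, 4, 'act', 9) [0.39 0.02 0.02 0.   0.   0.01]
0.6598672510264665 (1.0, 0.06, 15, 'act', 9) [0.34 0.03 0.03 0.04 0.05 0.16]
0.66606397611151 (1.0, 0.06, 4, 'act', 9) [0.35 0.03 0.03 0.04 0.05 0.16]
0.7434722366604581 (0.6, 0.06, 1, 'act', 9) [0.4  0.02 0.14 0.01 0.11 0.06]
0.7592348581900504 (0.6, 0.15, 15, 'act', 9) [0.39 0.02 0.33 0.   0.   0.01]
0.7870649605278537 (0.6, 0.15, 4, 'act', 9) [0.42 0.03 0.33 0.   0.   0.01]
0.8086195896133184 (0.3, 0.02, 4, 'act', 9) [0.1  0.13 0.15 0.1  0.14 0.19]
```

```bash
OMP_NUM_THREADS=4 timeout 300 python3 - <<'E'
from fit import *
from h import bot
q0=bot.read_state()['q'];pr=(.6,.02,6,'act',9)
print(*show(q0))
for az in (-160,-170,-150):
  for el in (1.0,1.3,1.6,1.9):
    x=q0.copy();L=[]
    for i in range(18):
        p,R=fk(x,K);a=np.radians(az);u=np.array([np.cos(el)*np.cos(a),np.cos(el)*np.sin(a),np.sin(el)])*.2
        x=stp(x,p+u,R,*pr);L.append((float(show(x)[5]),int(show(x)[7])))
    print(az,el,L[2::3],fk(x,K)[0].round(2),x.round(2))
E
```

```text
q [-2.778  1.001  1.499 -0.721 -2.943 -1.073] p [-0.54  -0.13   0.319] tilt 53.2 az 11.0 ty [ 0.62 -0.14  0.77]
-160 1.0 [(47.9, 11), (43.5, 9), (39.9, 7), (37.0, 5), (34.9, 2), (33.3, 0)] [-0.4  -0.16  0.54] [-2.79  0.54  1.5  -1.26 -2.94 -1.66]
-160 1.3 [(46.2, 10), (40.4, 7), (35.9, 3), (33.2, -3), (32.1, -8), (31.2, -11)] [-0.29 -0.17  0.62] [-2.95  0.38  1.5  -1.88 -2.94 -2.16]
-160 1.6 [(45.0, 9), (38.1, 5), (33.5, -2), (32.0, -10), (29.7, -10), (27.8, -9)] [-0.19 -0.18  0.67] [-2.95  0.26  1.5  -2.24 -2.94 -2.54]
-160 1.9 [(44.4, 9), (36.8, 4), (32.0, -5), (29.9, -11), (27.0, -9), (27.5, -11)] [-0.07 -0.19  0.71] [-2.95  0.16  1.5  -2.47 -2.86 -2.78]
-170 1.0 [(47.7, 11), (43.0, 11), (38.8, 11), (35.1, 11), (32.0, 12), (29.2, 13)] [-0.44 -0.08  0.53] [-2.72  0.61  1.5  -0.47 -2.94 -0.92]
-170 1.3 [(46.1, 10), (39.8, 8), (34.5, 5), (30.2, 1), (27.0, -4), (24.8, -10)] [-0.34 -0.12  0.6 ] [-2.84  0.38  1.5  -1.26 -2.94 -1.64]
-170 1.6 [(45.0, 9), (38.2, 5), (33.8, -2), (32.5, -10), (30.2, -9), (28.9, -10)] [-0.18 -0.19  0.68] [-2.95  0.26  1.5  -2.26 -2.92 -2.56]
-170 1.9 [(44.7, 9), (38.3, 2), (36.4, -6), (34.9, -6), (35.9, -7), (38.6, -8)] [-0.   -0.2   0.75] [-2.95  0.17  1.5  -2.65 -2.69 -2.96]
-150 1.0 [(48.1, 10), (44.3, 8), (41.9, 5), (40.5, 2), (40.1, 0), (40.4, -2)] [-0.35 -0.21  0.57] [-2.88  0.54  1.5  -1.91 -2.94 -2.24]
-150 1.3 [(46.3, 10), (41.0, 6), (37.6, 1), (36.4, -4), (36.2, -7), (35.1, -6)] [-0.26 -0.19  0.63] [-2.95  0.4   1.5  -2.19 -2.94 -2.48]
-150 1.6 [(45.0, 9), (38.0, 5), (33.2, -2), (31.4, -10), (29.3, -11), (27.2, -10)] [-0.19 -0.18  0.67] [-2.95  0.26  1.5  -2.19 -2.94 -2.49]
-150 1.9 [(44.3, 10), (35.8, 7), (28.0, 2), (21.7, -8), (17.7, -23), (15.3, -38)] [-0.21 -0.1   0.68] [-2.95  0.12  1.5  -1.49 -2.94 -1.81]
```

```bash
cat > beam.py <<'E'
from fit import *
from h import bot
import multiprocessing as mp,sys
pr=(.6,.02,4,'act',9)
NR=3
ACT=[(a,e) for a in np.radians([-180,-165,-150,-130,-100,100,150]) for e in (-.7,-.2,.2,.6,1.0,1.4)]+[(0,1.57),(np.radians(10),.8),(np.radians(10),.2)]
def cost(x):
    z=fk(x,K)[1][:,2];t=np.degrees(np.arccos(min(1,-z[2])))
    return t+4*max(0,abs(x[3])-.4)+30*max(0,-2.75-x[4])
def ex(a):
    x,path=a;out=[]
    for i,(az,el) in enumerate(ACT):
        y=x.copy();u=np.array([np.cos(el)*np.cos(az),np.cos(el)*np.sin(az),np.sin(el)])*.2;ok=True
        for k in range(NR):
            p,R=fk(y,K);y=stp(y,p+u,R,*pr)
            p,R=fk(y,K);j=p+R[:,2]*.1
            if j[2]<.13 or p[2]<.16 or np.hypot(*p[:2])<.25 or p[0]>-.1: ok=False;break
        if ok: out.append((cost(y),y,path+[i]))
    return out
if __name__=='__main__':
    q0=bot.read_state()['q'];B=[(0,q0,[])];best=None
    with mp.Pool(4) as P:
        for d in range(int(sys.argv[1])):
            C=[c for o in P.map(ex,[(b[1],b[2]) for b in B],chunksize=1) for c in o];C.sort(key=lambda c:c[0])
            # diversity
            B=[]
            for c in C:
                if all(np.abs(c[1]-b[1]).max()>.08 for b in B):B.append(c)
                if len(B)>=28:break
            print(d,round(B[0][0],1),show(B[0][1])[5],B[0][2],flush=True)
            if best is None or B[0][0]<best[0]-1:best=B[0]
    x=q0
    for i in best[2]:
        az,el=ACT[i];u=np.array([np.cos(el)*np.cos(az),np.cos(el)*np.sin(az),np.sin(el)])*.2
        rr=[]
        for k in range(NR):
            p,R=fk(x,K);rr.append([float(v) for v in (R.T@u).round(2)]);x=stp(x,p+R@rr[-1],R,*pr)
        print(round(np.degrees(az)),el,rr,*show(x)[1:8])
E
time OMP_NUM_THREADS=1 timeout 560 python3 beam.py 9
```

```text
0 51.3 44.9 [35]
1 43.1 37.4 [35, 35]
2 35.9 30.2 [35, 42, 35]
3 27.7 22.0 [35, 42, 35, 43]
4 20.8 14.8 [35, 42, 42, 42, 43]
5 13.5 7.3 [35, 42, 42, 42, 43, 43]
6 6.7 6.7 [35, 42, 42, 42, 43, 43, 13]
7 2.8 2.8 [35, 42, 42, 42, 43, 43, 37, 39]
8 0.2 0.2 [35, 42, 42, 42, 43, 43, 37, 16, 33]
100 1.4 [[0.07, 0.14, -0.12], [0.07, 0.14, -0.13], [0.07, 0.13, -0.13]] [-2.789  0.872  1.499 -0.607 -2.94  -0.97 ] p [-0.518 -0.098  0.394] tilt 44.9 az 11.0
0 1.57 [[0.04, 0.14, -0.14], [0.03, 0.13, -0.15], [0.03, 0.12, -0.15]] [-2.769  0.736  1.499 -0.594 -2.94  -0.987] p [-0.481 -0.093  0.463] tilt 37.1 az 11.0
0 1.57 [[0.03, 0.12, -0.16], [0.03, 0.11, -0.16], [0.03, 0.1, -0.17]] [-2.744  0.612  1.499 -0.571 -2.94  -0.999] p [-0.439 -0.085  0.522] tilt 30.0 az 10.0
0 1.57 [[0.02, 0.1, -0.17], [0.02, 0.09, -0.18], [0.02, 0.08, -0.18]] [-2.706  0.5    1.499 -0.556 -2.94  -1.031] p [-0.395 -0.08   0.569] tilt 23.6 az 10.0
10 0.8 [[0.04, 0.18, -0.08], [0.04, 0.18, -0.08], [0.04, 0.17, -0.09]] [-2.629  0.328  1.499 -0.655 -2.94  -1.22 ] p [-0.319 -0.088  0.627] tilt 15.3 az 2.0
10 0.8 [[0.04, 0.17, -0.1], [0.04, 0.16, -0.11], [0.03, 0.16, -0.12]] [-2.512  0.146  1.499 -0.866 -2.94  -1.567] p [-0.222 -0.104  0.675] tilt 10.1 az -25.0
150 -0.2 [[0.08, -0.18, 0.0], [0.08, -0.18, 0.0], [0.08, -0.18, -0.0]] [-2.86   0.315  1.499 -0.568 -2.94  -0.911] p [-0.322  0.003  0.634] tilt 13.8 az -11.0
-150 1.0 [[-0.07, -0.05, -0.18], [-0.07, -0.05, -0.18], [-0.06, -0.05, -0.18]] [-2.752  0.299  1.499 -0.624 -2.94  -1.073] p [-0.314 -0.038  0.637] tilt 13.5 az -8.0
100 0.6 [[0.16, -0.01, -0.12], [0.16, -0.02, -0.12], [0.16, -0.02, -0.12]] [-2.95   0.328  1.499 -0.164 -2.94  -0.427] p [-0.296  0.086  0.647] tilt 11.6 az 2.0
real	0m27.435s
user	1m41.429s
sys	0m0.136s
```

```bash

python3 -m creep '[[[0.07,0.14,-0.12,0]]]' >/dev/null
python3 -m creep '[[[0.07,0.14,-0.13,0]]]' >/dev/null
python3 -m creep '[[[0.07,0.13,-0.13,0]]]' >/dev/null
python3 st.py
python3 -m creep '[[[0.04,0.14,-0.14,0]]]' >/dev/null
python3 -m creep '[[[0.03,0.13,-0.15,0]]]' >/dev/null
python3 -m creep '[[[0.03,0.12,-0.15,0]]]' >/dev/null
python3 st.py
python3 -m creep '[[[0.03,0.12,-0.16,0]]]' >/dev/null
python3 -m creep '[[[0.03,0.11,-0.16,0]]]' >/dev/null
python3 -m creep '[[[0.03,0.1,-0.17,0]]]' >/dev/null
python3 -m creep '[[[0.02,0.1,-0.17,0]]]' >/dev/null
python3 -m creep '[[[0.02,0.09,-0.18,0]]]' >/dev/null
python3 st.py
OMP_NUM_THREADS=1 timeout 300 python3 beam.py 6
```

```text
q [-2.788  0.873  1.499 -0.588 -2.943 -0.951] p [-0.518 -0.095  0.396] tilt 44.9 az 11.0 ty [ 0.72 -0.12  0.68] clk 29.675 gap 0.0578 F [-0.4  0.1 -2.2] g 15.595568977296352
q [-2.763  0.743  1.499 -0.531 -2.943 -0.928] p [-0.481 -0.086  0.464] tilt 37.2 az 12.0 ty [ 0.81 -0.1   0.58] clk 30.05 gap 0.0576 F [ 0.8 -0.5 -2.1] g 15.550568299368024
q [-2.694  0.56   1.499 -0.381 -2.943 -0.856] p [-0.412 -0.068  0.556] tilt 25.9 az 16.0 ty [ 0.91 -0.08  0.41] clk 30.675 gap 0.058 F [-0.  -0.1 -2. ] g 15.499359369277954
0 25.7 25.7 [6]
1 20.6 14.9 [16, 43]
2 12.1 6.4 [16, 43, 43]
3 5.8 5.8 [16, 43, 43, 19]
4 1.3 1.3 [16, 43, 43, 19, 16]
5 0.0 0.0 [16, 43, 43, 19, 20, 1]
-150 1.0 [[-0.03, -0.01, -0.2], [-0.03, -0.01, -0.2], [-0.03, -0.02, -0.2]] [-2.63   0.522  1.5   -0.39  -2.94  -0.926] p [-0.394 -0.089  0.57 ] tilt 23.7 az 18.0
10 0.8 [[0.05, 0.18, -0.08], [0.05, 0.17, -0.09], [0.04, 0.17, -0.09]] [-2.535  0.376  1.5   -0.289 -2.94  -0.926] p [-0.329 -0.073  0.627] tilt 14.9 az 22.0
10 0.8 [[0.04, 0.17, -0.1], [0.04, 0.16, -0.11], [0.04, 0.15, -0.12]] [-2.348  0.239  1.5   -0.129 -2.94  -0.959] p [-0.26  -0.059  0.671] tilt 6.5 az 32.0
-130 -0.2 [[-0.16, -0.12, 0.02], [-0.16, -0.12, 0.02], [-0.16, -0.12, 0.02]] [-2.29   0.435  1.5   -0.067 -2.733 -0.953] p [-0.363 -0.196  0.607] tilt 5.9 az 34.0
-130 0.2 [[-0.15, -0.12, -0.06], [-0.15, -0.12, -0.06], [-0.15, -0.12, -0.05]] [-2.244  0.564  1.5   -0.017 -2.549 -0.952] p [-0.432 -0.299  0.548] tilt 2.5 az 39.0
-180 -0.2 [[-0.01, -0.2, 0.03], [-0.01, -0.2, 0.04], [-0.01, -0.2, 0.04]] [-2.443  0.717  1.5    0.013 -2.358 -0.729] p [-0.579 -0.28   0.463] tilt 0.6 az 104.0
```

```bash

python3 -m creep '[[[-0.03,-0.01,-0.2,0]]]' >/dev/null
python3 -m creep '[[[-0.03,-0.01,-0.2,0]]]' >/dev/null
python3 -m creep '[[[-0.03,-0.02,-0.2,0]]]' >/dev/null
python3 -m creep '[[[0.05,0.18,-0.08,0]]]' >/dev/null
python3 -m creep '[[[0.05,0.17,-0.09,0]]]' >/dev/null
python3 -m creep '[[[0.04,0.17,-0.09,0]]]' >/dev/null
python3 st.py
python3 -m creep '[[[0.04,0.17,-0.1,0]]]' >/dev/null
python3 -m creep '[[[0.04,0.16,-0.11,0]]]' >/dev/null
python3 -m creep '[[[0.04,0.15,-0.12,0]]]' >/dev/null
python3 st.py
python3 -m creep '[[[-0.16,-0.12,0.02,0]]]' >/dev/null
python3 -m creep '[[[-0.16,-0.12,0.02,0]]]' >/dev/null
python3 -m creep '[[[-0.16,-0.12,0.02,0]]]' >/dev/null
python3 st.py
OMP_NUM_THREADS=1 timeout 300 python3 beam.py 3
```

```text
q [-2.536  0.383  1.499 -0.265 -2.943 -0.902] p [-0.33  -0.07   0.626] tilt 15.3 az 23.0 ty [ 0.97 -0.06  0.24] clk 31.425 gap 0.0574 F [-0.6 -0.7 -1.1] g 15.474868593737483
q [-2.351  0.256  1.499 -0.042 -2.943 -0.869] p [-0.262 -0.05   0.671] tilt 7.5 az 42.0 ty [ 0.99 -0.04  0.09] clk 31.8 gap 0.058 F [ 0.8 -0.3 -2.8] g 15.440877042710781
q [-2.295  0.45   1.498 -0.029 -2.742 -0.909] p [-0.368 -0.189  0.604] tilt 7.1 az 43.0 ty [ 1.   -0.04  0.09] clk 32.175 gap 0.0575 F [ 0.2 -0.2 -1.2] g 14.737484995275736
0 5.3 5.3 [13]
1 0.7 0.7 [25, 21]
2 0.1 0.1 [25, 26, 38]
-100 -0.2 [[-0.2, -0.03, 0.02], [-0.2, -0.03, 0.02], [-0.2, -0.03, 0.02]] [-2.112  0.587  1.5   -0.049 -2.585 -1.106] p [-0.383 -0.356  0.535] tilt 6.0 az 45.0
-130 0.6 [[-0.12, -0.09, -0.13], [-0.12, -0.1, -0.13], [-0.13, -0.1, -0.12]] [-2.094  0.625  1.5    0.003 -2.457 -1.081] p [-0.413 -0.405  0.517] tilt 0.7 az 70.0
```

```bash

python3 -m creep '[[[-0.2,-0.03,0.02,0]]]' >/dev/null
python3 -m creep '[[[-0.2,-0.03,0.02,0]]]' >/dev/null
python3 -m creep '[[[-0.2,-0.03,0.02,0]]]' >/dev/null
python3 -m creep '[[[-0.12,-0.09,-0.13,0]]]' >/dev/null
python3 -m creep '[[[-0.12,-0.1,-0.13,0]]]' >/dev/null
python3 -m creep '[[[-0.13,-0.1,-0.12,0]]]' >/dev/null
python3 -m creep '[[[0,0.02,0.02,0],[0,0.02,0.02,0]]]' >/dev/null
python3 st.py
python3 - <<'E'
from go import *
from h import bot
q=bot.read_state()['q']
hs=np.r_[-113,-103:5:10.0][:10]
q1=rows_for([(h,r,.45,(i+1)*10) for i,(h,r) in enumerate(zip(hs,[.5,.45,.4,.36]+[.33]*6))])
print(np.degrees(q1[0]))
E
```

```text
q [-2.062  0.453  1.09   0.    -2.229 -1.115] p [-0.392 -0.405  0.493] tilt 1.2 az 63.0 ty [ 1.   -0.04  0.01] clk 33.175 gap 0.0572 F [-0.2 -0.2 -1.3] g 14.722301666624844
[[0.004, 0.061, 0.044, -0.17], [0.004, 0.147, 0.045, -0.35], [0.021, 0.223, 0.046, -0.52], [0.04, 0.288, 0.047, -0.7], [0.058, 0.345, 0.048, -0.87], [0.058, 0.408, 0.048, -1.05], [0.069, 0.47, 0.049, -1.22], [0.091, 0.53, 0.05, -1.4], [0.122, 0.584, 0.051, -1.57], [0.163, 0.632, 0.052, -1.75]]
q [-0.546 -0.1    0.281 -0.023 -1.953 -0.89 ] p [ 0.198 -0.292  0.45 ] tilt 1.2 az 63.0 ty [-0.14  0.99  0.02]
-31.264478741478374
```

```bash
python3 -m creep '[[[0.004,0.06,0.044,-0.17],[0.004,0.147,0.045,-0.35],[0.02,0.223,0.046,-0.52],[0.04,0.288,0.047,-0.7],[0.058,0.345,0.048,-0.87],[0.058,0.408,0.048,-1.05],[0.069,0.47,0.049,-1.22],[0.091,0.53,0.05,-1.4],[0.122,0.584,0.051,-1.57],[0.163,0.632,0.052,-1.75]]]' |head -1
python3 st.py; cat > mv.py <<'E'
import sys
from plan import *
from h import bot
s=bot.read_state();p=s['ee_pos'];R=Ro.from_rotvec(s['tcp_rot']).as_matrix()
t=np.array([float(v) for v in sys.argv[1:4]])
print('delta',(R.T@(t-p)).round(4),'ty az',np.degrees(np.arctan2(R[1,1],R[0,1])).round(2),'z',R[:,2].round(4),'p',p.round(4))
E
python3 mv.py .33 0.02 .40; python3 mv.py .4265 .257 .26
```

```text
clock: 34.42
q [-0.552 -0.105  0.273 -0.018 -1.953 -0.877] p [ 0.193 -0.293  0.449] tilt 1.0 az 75.0 ty [-0.15  0.99  0.02] clk 34.425 gap 0.0579 F [ 0.1 -1.7 -1.6] g 14.764276589266956
delta [-0.1818  0.2881  0.055 ] ty az 98.52 z [ 0.0047  0.0171 -0.9998] p [ 0.1927 -0.2927  0.449 ]
delta [-0.3113  0.5059  0.1994] ty az 98.52 z [ 0.0047  0.0171 -0.9998] p [ 0.1927 -0.2927  0.449 ]
```

```bash
python3 -m creep '[[[-0.182,0.288,0.055,0.02],[-0.182,0.288,0.055,0.05],[-0.182,0.288,0.055,0.05],[-0.182,0.288,0.055,0.05],[-0.182,0.288,0.055,0.05],[-0.311,0.506,0.199,0.05],[-0.311,0.506,0.199,0.05],[-0.311,0.506,0.199,0.05],[-0.311,0.506,0.199,0.05],[-0.311,0.506,0.199,0.05]]]'|head -1
python3 -m creep '[[[0,0,0,0],[0,0,0,0]]]'|head -1
python3 mv.py .4265 .257 .15
python3 - <<'E'
from h import *
w=snap('wrist','w8.png');t=snap('top')
st=bot.read_state();p=st['ee_pos'];R=Ro.from_rotvec(st['tcp_rot']).as_matrix();X=cloud(w);T=(X-p)@R
for z0 in (.06,.083):
    m=(np.abs(T[...,2]-z0)<.006)&(np.abs(T[...,0])<.03)&(np.abs(T[...,1])<.045);print('jaws',np.percentile(T[m][:,0],[2,98]).round(4),np.percentile(T[m][:,1],[1,99]).round(4))
im=w['img'].astype(int)
m=(np.abs(X[...,2]-.059)<.006)&(np.hypot(X[...,0]-.446,X[...,1]-.258)<.075)
print(cv2.minAreaRect((X[m][:,:2]*1000).astype(np.float32)),m.sum())
# slot interior: points below top within block
c=np.array([.4445,.259]);th=np.radians(5.6);ex=np.array([np.cos(th),np.sin(th)]);ey=np.array([-ex[1],ex[0]])
r=cv2.minAreaRect((X[m][:,:2]*1000).astype(np.float32));c=np.array(r[0])/1000
a=(X[...,:2]-c)@ex;b=(X[...,:2]-c)@ey
q=m&(np.abs(b)<.02);h,e=np.histogram(a[q],bins=np.arange(-.046,.047,.002));print([(int(round(e[i]*1000)),int(h[i])) for i in range(len(h))])
q=m&(np.abs(a+.019)<.008);h,e=np.histogram(b[q],bins=np.arange(-.046,.047,.002));print([(int(round(e[i]*1000)),int(h[i])) for i in range(len(h))])
print('slot',(c-.019*ex).round(4),'tool origin jaws xy',(p+R@[0,0,.09])[:2].round(4))
E
```

```text
clock: 35.67
clock: 35.92
delta [-0.0028  0.0096  0.1144] ty az 95.33 z [ 0.005   0.013  -0.9999] p [0.424  0.2457 0.2643]
jaws [-0.0004  0.0142] [-0.022   0.0157]
jaws [-0.0004  0.0114] [-0.0274  0.0192]
((443.9688415527344, 260.8843994140625), (90.7535400390625, 90.00428771972656), 5.69521951675415) 3743
[(-46, 103), (-44, 71), (-42, 70), (-40, 75), (-38, 77), (-36, 77), (-34, 73), (-32, 72), (-30, 0), (-28, 0), (-26, 0), (-24, 0), (-22, 0), (-20, 0), (-18, 0), (-16, 0), (-14, 0), (-12, 0), (-10, 0), (-8, 0), (-6, 76), (-4, 88), (-2, 67), (0, 65), (2, 50), (4, 43), (6, 48), (8, 33), (10, 35), (12, 1), (14, 0), (16, 0), (18, 0), (20, 0), (22, 0), (24, 0), (26, 0), (28, 7), (30, 7), (32, 7), (34, 8), (36, 10), (38, 5), (40, 11), (42, 3), (44, 1)]
[(-46, 16), (-44, 30), (-42, 29), (-40, 29), (-38, 29), (-36, 32), (-34, 7), (-32, 0), (-30, 0), (-28, 0), (-26, 0), (-24, 0), (-22, 0), (-20, 0), (-18, 0), (-16, 0), (-14, 0), (-12, 0), (-10, 0), (-8, 0), (-6, 0), (-4, 0), (-2, 0), (0, 0), (2, 0), (4, 0), (6, 0), (8, 0), (10, 0), (12, 0), (14, 0), (16, 0), (18, 0), (20, 0), (22, 0), (24, 0), (26, 0), (28, 0), (30, 0), (32, 16), (34, 30), (36, 29), (38, 29), (40, 31), (42, 29), (44, 15)]
slot [0.4251 0.259 ] tool origin jaws xy [0.4249 0.2466]
```

View pics/w8.png

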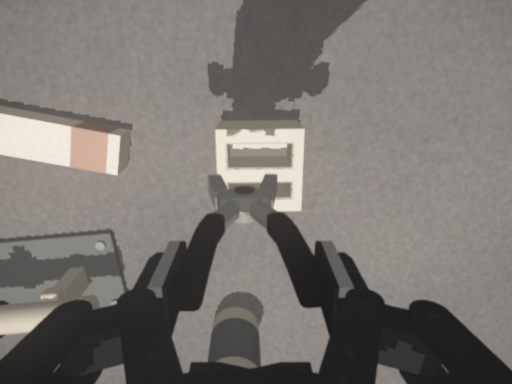

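The wrist view (now from the other side) shows the block at (260,165) with our wide slot the upper one at (260,155), jaws at (217,190)/(268,190), everything else clear. Remeasure jaws vs slot now it is still.

```bash
python3 -m creep '[[[-0.003,0.0115,0.06,0],[-0.003,0.0115,0.06,0],[-0.003,0.0115,0.06,0]]]'|head -1
cat > slot.py <<'E'
from h import *
w=snap('wrist');st=bot.read_state()
p=st['ee_pos'];R=Ro.from_rotvec(st['tcp_rot']).as_matrix();X=cloud(w);T=(X-p)@R
c=-w['R'].T@w['t'];print('cam in tool',(R.T@(c-p)).round(4),'p',p.round(4))
for z0 in (.06,.083):
    m=(np.abs(T[...,2]-z0)<.006)&(np.abs(T[...,0])<.03)&(np.abs(T[...,1])<.045);x=np.percentile(T[m][:,0],98)-.007;y=np.percentile(T[m][:,1],[1,99]);print('jaws',x.round(4),y.round(4),y.mean().round(4))
m=(np.abs(X[...,2]-.059)<.006)&(np.hypot(X[...,0]-.446,X[...,1]-.258)<.075)
r=cv2.minAreaRect((X[m][:,:2]*1000).astype(np.float32));print(r)
th=np.radians(5.6);ex=np.array([np.cos(th),np.sin(th)]);s=np.array(r[0])/1000-.0185*ex
J=(p+R@[x,y.mean(),.0885]);print('slot',s.round(4),'jaws',J.round(4),'need tool',(R.T@np.r_[s-J[:2],0]).round(4),R[:,2].round(3))
E
python3 slot.py
```

```text
clock: 36.4
cam in tool [ 0.0832  0.0007 -0.1426] p [0.4282 0.2586 0.2084]
jaws 0.0086 [-0.0224  0.0155] -0.0034
jaws 0.0063 [-0.0282  0.0192] -0.0045
((443.83673095703125, 260.8722229003906), (90.49172973632812, 90.3293228149414), 5.823437690734863)
slot [0.4254 0.2591] jaws [0.4234 0.2552 0.1198] need tool [-0.0024  0.0037  0.0001] [ 0.011  0.018 -1.   ]
```

```bash
python3 -m creep '[[[-0.002,0.003,0.02,0],[-0.002,0.003,0.03,0],[-0.002,0.003,0.03,0],[-0.002,0.003,0.03,0]]]'|head -1
python3 slot.py
python3 -m creep '[[[0,-0.001,0.02,0],[0.001,-0.001,0.035,0],[0.001,-0.001,0.05,0],[0.001,-0.001,0.06,0],[0.001,-0.001,0.068,0],[0.001,-0.001,0.07,0],[0.001,-0.001,0.07,0]]]'
```

```text
clock: 36.95
cam in tool [ 0.083   0.0009 -0.1431] p [0.4292 0.2621 0.1764]
jaws 0.009 [-0.0219  0.016 ] -0.0029
jaws 0.0069 [-0.0277  0.0197] -0.004
((443.8977355957031, 260.7901306152344), (90.85509490966797, 90.30033111572266), 5.8257598876953125)
slot [0.4255 0.259 ] jaws [0.4234 0.2589 0.0877] need tool [-0.0021 -0.0001  0.    ] [ 0.008  0.016 -1.   ]
clock: 37.88
ee_pos: [0.4311, 0.2627, 0.1086]
tcp_rot: [-0.147, 3.124, 0.026]
ft_force: [-0.1, -2.7, 12.4]
finger_gap: 0.0578
grip_force: 17.5
```

```bash
python3 -m creep '[[[0,0,-0.001,0],[0,0,-0.001,0],[0,0,-0.001,0],[0,0,-0.001,0],[0,0,-0.001,0]]]' 0 ; python3 -m creep '[[[0,0,-0.02,0],[0,0,-0.05,0],[0,0,-0.1,0],[0,0,-0.16,0],[0,0,-0.18,0],[0,0,-0.18,0],[0,0,-0.18,0]]]' |head -2
python3 - <<'E'
from clip import *
w=snap('wrist');s=snap('side');t=snap('top')
for X in (cloud(w),cloud(s)):
  k=(X[...,2]>.07)&(X[...,2]<.17)&(np.hypot(X[...,0]-.427,X[...,1]-.257)<.07);P=X[k]
  for z in (.08,.1,.12,.14):
    q=P[np.abs(P[:,2]-z)<.007]
    if len(q)>3:print(z,np.percentile(q,[3,97],axis=0)[:,:2].round(4).tolist())
  print('top',np.percentile(P[:,2],99).round(4))
an(s)
A=cloud(t);print('carton',A[232,250].round(3),'bottle',A[128,153].round(3),'bowl',A[249,343].round(3))
cv2.imwrite('pics/e.png',np.hstack([cv2.resize(t['img'],(400,300)),cv2.resize(s['img'][110:260,100:300],(400,300))]))
E
python3 st.py
```

```text
clock: 38.5
ee_pos: [0.4282, 0.2618, 0.1062]
tcp_rot: [-0.145, 3.131, 0.022]
ft_force: [0.7, 0.4, 0.2]
finger_gap: 0.0855
grip_force: 0.0
clock: 39.38
ee_pos: [0.4266, 0.2589, 0.285]
0.08 [[0.4184, 0.2403], [0.4315, 0.2784]]
0.1 [[0.418, 0.2328], [0.4314, 0.2837]]
0.12 [[0.4176, 0.2307], [0.4314, 0.2868]]
0.14 [[0.4178, 0.2276], [0.434, 0.2908]]
top 0.1447
0.08 [[0.4203, 0.231], [0.4334, 0.2774]]
0.1 [[0.4192, 0.2272], [0.4339, 0.2802]]
0.12 [[0.4183, 0.2246], [0.4347, 0.2817]]
0.14 [[0.4185, 0.2234], [0.4352, 0.2845]]
top 0.1452
open 53 a [0.0332 0.0412 0.0551] r [0.0332 0.0462] phi [15.3 28.5 33.7 48.4 54.7]
 x hist {-24: 0, -22: 0, -20: 0, -18: 0, -16: 0, -14: 0, -12: 0, -10: 6, -8: 6, -6: 5, -4: 0, -2: 0, 0: 0, 2: 5, 4: 5, 6: 6, 8: 0, 10: 0, 12: 0, 14: 0, 16: 0} zmax 0.046
  a at lugs [0.0354 0.0428 0.0524]
shut 52 a [-0.0396 -0.0313 -0.0194] r [0.0332 0.046 ] phi [24.9 30.8 43.6 47.6 54.5]
 x hist {-24: 0, -22: 0, -20: 0, -18: 0, -16: 0, -14: 0, -12: 0, -10: 2, -8: 6, -6: 6, -4: 2, -2: 0, 0: 0, 2: 6, 4: 5, 6: 5, 8: 3, 10: 0, 12: 0, 14: 0, 16: 0} zmax 0.0458
  a at lugs [-0.0357 -0.0307 -0.022 ]
carton [0.439 0.02  0.036] bottle [0.684 0.241 0.143] bowl [ 0.39  -0.221  0.004]
q [ 0.856  0.135  0.094 -0.005 -1.517 -2.334] p [0.427 0.259 0.285] tilt 0.8 az 70.0 ty [-0.09  1.    0.01] clk 39.525 gap 0.0854 F [0.  0.7 0.4] g 0.0
```

View pics/e.png

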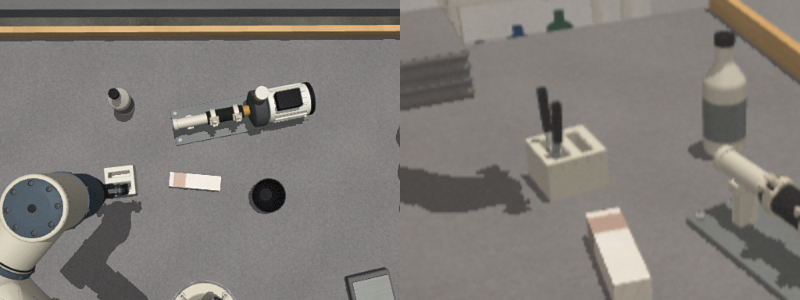

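The picture shows the pliers upright in their slot (550,120 right) with their height as at the start (0.145 m), the clip shut, and the carton, bottle and bowl where they were. I'm handing in.

```bash
python3 -c "
from station import bot
print(bot.close_job())"
```

```text
the job is handed in; nothing more can be done
None
```

The open clip is squeezed shut and stays shut with its lugs about 12 mm apart. The pliers stand upright and released in their slot, and the bowl, bottle and carton are where they were. I handed the job in just after 39.5 s of the 54 s, and no verdict was shown.

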